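Date-stamp the pantry tins

ROBOT

A 7-joint arm with a two-finger parallel gripper is mounted at the origin on the work surface. World frame = base frame: x ahead of the robot, y to its left, z up, the work surface at z = 0. Lengths are in m, angles in degrees, forces in N, time in s.
With the tool pointing down it reaches from about 0.425 to 0.875 m from the base axis. Payload 4.7 kg.
Tool frame: the origin (TCP) lies midway between the tips of the shut fingers; the grasp point (between the pads) lies 19 mm behind it; z points along the fingers, x is the direction in which the jaws open and shut, and the axes are right-handed (so a half turn about z gives the same grasp; the last joint's range is limited). The gripper opens to 87 mm and grips with 3 to 60 N. Pads are 19 mm wide; open, the fingers measure 117 mm over their backs; the gripper's body (75 mm by 190 mm) begins 51 mm behind the grasp point.
Start: joints at [-70.296, 18.392, -4.016, 83.108, 1.295, 78.541, -3.26], TCP at [0.211, 0.615, 0.223] pointing down, gripper open.
Joint ranges: [-163.93, 163.93], [-17.29, 119.83], [-79.2, 71.16], [3.27, 140.29], [-89.18, 269.18], [5.43, 117.66], [-154.24, 154.24]. Speed limits (degrees/s): [147.25, 147.25, 180, 180, 180, 180, 180].

INTERFACE

Orientations are given as [roll, pitch, yaw] about the fixed x, y, z axes, in that order (R = Rz(yaw) Ry(pitch) Rx(roll)).
In Python, from cell import telemetry, optics, env gives the robot as it stands.
- The arm moves only by the tool arm_command, never from a script. Its arguments are lists of equal length, an entry for each row: "translation": the shift along the tool's x, y, z in cm, a list of three; "twist": the turn about the tool's z in degrees. In form: {"translation": [[x, y, z], ...], "twist": [twist, ...]}. A call has 1 to 10 rows; each row shifts and turns the pose as measured when the row begins, along the tool's axes as they then stand; what a row does not reach is not made up. A row lasts 1/8 s, in which the tool goes at most 62.5 mm and 10.7 degrees, less where a joint would pass 70% of its speed; a pose out of reach is approached as far as the arm can. A call is refused whole if a number of a shift passes 6.25 or a number of a turn 10.7, either way. A call with a gripper value outside its range is refused whole. "grip" is the opening in per cent of the stroke, from 0 (shut) to 100 (fully open), set as the call begins (left out, the last holds). The fingers move at their own pace and stop on an object; "force" is the grip in N (left out, the last holds). Time passes only in rows, so rows that do not move let the fingers close. It gives the time, the measured TCP pose, the force and the opening at its end, in the units of the state.
- telemetry.get_obs(): the state, without advancing time (a new reading comes with each control period).
- optics.read_camera(name): name is "scene" or "side" or "wrist"; returns a dict with "img" (400x640x3 uint8, blue, green, red), "fx", "fy", "cx", "cy" (pixels), "extrinsics" (4x4, takes a point from camera to world coordinates); the wrist camera has in their place "hand_eye" (4x4, takes a point from camera to tool coordinates, whose origin is the TCP and whose axes are the tool frame's). Camera axes: x right, y up, looking along -z (the intrinsics and any distortion apply to the point x, -y, -z); pixel columns grow to the right and rows downward; lengths in m; the calibration is good to about 2 mm. A picture is of the moment at which its call begins: read the wrist's pose just before it. There is no depth.
- env.sign_off(): hands the job in, once; it reports no verdict.
The state is a dict: "time_s": time; "qpos": joint angles; "joint_velocities": joint speeds; "effort": joint torques, N m; "tool_pos": TCP position; "tool_rot": TCP orientation; "force": force on the tool from outside, world axes, zero at the start; "wrist_torque": the same for the moment, N m; "grip_width": finger opening in m.
Only numpy, scipy, OpenCV 4.12 (cv2) and the standard library are available. Lean on these libraries where they do the work, as an engineer would, in place of code of your own. Each camera call takes 0.05 s, during which the arm holds its last target. There are 200 camera calls.

TASK

Clear the amber jar off the stamping bed and the yellow-labelled food can out of the lever's way, standing both upright in the red tub, and then swing the lever to the yellow mark. Then stamp every flat tin there is, in the order green, blue, orange (some may be missing): lay it inside the white outline, let go, push the plunger down until its pad presses on the lid, let it come up, and lay the tin flat on the floor of the white crate. Press the plunger only with the lever on yellow; when all are stamped swing the lever back to the red mark, and leave everything else alone.

Things in the scene. Friction and masses are not known exactly. Their poses are not given: they have to be found in the camera images.
- press: date-stamp press on a grey board 12 mm thick; local x runs from its open front (towards the robot) to its column at the back (x 96 to 128 mm, 40 mm wide, 162 mm high); blue head 36 mm wide over x 25 to 130 mm, from 125 to 155 mm above the table. Origin on the table surface, 5 mm behind the bed centre. The lever is on its right (-y)
- bed (a point): centre of the white rectangular outline (131 x 44 mm inside, long way along the press's x) painted on the board's top, at the height of the board's top (12 mm over the table); axes are those of the press. The stamping pad hangs over the point 48 mm further back (+x) than this centre
- foot_top (a point): centre of the top of the plunger's black mushroom knob (42 mm across, flat 32 mm top), about 232 mm over the table when up; push it straight down; it moves with the plunger
- foot_pad (a point): centre of the underside of the rubber stamping pad (24 mm across) at the foot of the plunger; 75 mm above the board when up
- foot (a joint): plunger travel in m: 0 = up (its spring, 2 to 8 N, holds it up), grows as it is pressed, at most 0.056. With the pad on the lid of a tin on the bed it reads 0.045 (green), 0.035 (blue), 0.025 (orange)
- lever (a joint): release lever angle in rad: 0 = over the red mark, 0.80 = over the yellow mark, 1.30 = end stop over the white mark. It swings level, clockwise seen from above as the value grows, and stays where it is left (about 1.2 N at the knob)
- lever_knob (a point): centre of the lever's upright black cylindrical knob, 22 mm diameter, its top 22 mm above this point, free to grip for 30 mm below this point; 105 mm from the pivot
- lever_pivot (a point): point on the lever's vertical hinge axis at the height of lever_knob
- jar: amber glass jar with brass lid, 48 mm diameter, 72 mm tall, standing on the bed; origin at the centre of its underside, z up
- can: food can with yellow label, 54 mm diameter, 90 mm tall, standing on the board in the lever's path; origin at the centre of its underside, z up
- tub: shallow red tub, open above, 220 x 140 mm (x by y), 30 mm high, 4 mm walls and floor; fixed; origin at the centre of its underside
- crate: shallow white crate, open above, 160 x 240 mm (x by y), 35 mm high, 4 mm walls and floor; fixed; origin at the centre of its underside
- tin_green: flat green lidded tin, 130 x 40 mm (its x by y) and 30 mm thick, with a paper label on the lid; may be absent; origin at the centre of its underside, z up
- tin_blue: flat blue lidded tin, 130 x 40 mm (its x by y) and 40 mm thick, with a paper label on the lid; may be absent; origin at the centre of its underside, z up
- tin_orange: flat orange lidded tin, 130 x 40 mm (its x by y) and 50 mm thick, with a paper label on the lid; may be absent; origin at the centre of its underside, z up
- sauce_bottle: bystander, leave alone: tall green glass bottle with a red cap, 52 mm across, 190 mm tall, standing; origin at the centre of its underside
- oil_bottle: bystander, leave alone: tall amber bottle with a black cap, 60 mm across, 200 mm tall; origin at the centre of its underside
- mug: bystander, leave alone: blue ceramic mug, 80 mm across, 85 mm tall; origin at the centre of its underside
- spice_jar: bystander, leave alone: small clear jar with a green lid, 40 mm across, 55 mm tall, standing between the press and the crate; origin at the centre of its underside
- tea_box: bystander, leave alone: cardboard box 70 x 110 x 50 mm; origin at the centre of its underside
- match_box: bystander, leave alone: small blue box 40 x 70 x 22 mm lying in front of the press; origin at the centre of its underside

How it is judged:
By the outcome, as a careful person would: the job done as asked, in the order asked, and still so for the second after the job is handed in, with the robot touching nothing.
Of tin_green, tin_blue, tin_orange only 1 to 2 are there at a start; the rules pass over those that are not, and their reading is None.
At some moment in a run one of tin_green, tin_blue, tin_orange may be knocked a few centimetres aside while the robot is not near it.
It also fails if it takes over 210 s, if anything falls off the work surface, if the arm or the gripper's body presses on something with over 40 N, if the wrist force passes 120 N, or if a joint passes its speed limit or range.

## Working session

There is one attempt and no reset: what is moved stays moved. The work goes in short steps, Python scripts to look and compute and a tool call to move; the robot and the scene stay as the last step left them, time stands still between calls to the robot, and variables do not carry over. Pictures are saved under pics/ and viewed, about 12 in all and at most 16, crops included, and the job is handed in when it is done.

Besides the shell and the picture viewer there is one more tool, called after ">>>" as name([rows], argument=value, ...), one row to a line, values as JSON. arm_command: Moves the arm, as the interface text tells. Its arguments: {"type":"object","properties":{"translation":{"type":"array","items":{"type":"array","items":{"type":"number"}}},"twist":{"type":"array","items":{"type":"number"}},"grip":{"type":"number"},"force":{"type":"number"}},"required":["translation","twist"]}

```bash
ls; mkdir -p pics; cat > h.py <<'E'
import numpy as np, cv2, json
from cell import telemetry, optics, env
from scipy.spatial.transform import Rotation as R
def snap(name,f):
    o=telemetry.get_obs(); c=optics.read_camera(name)
    T=np.array(c["extrinsics"]) if name!="wrist" else None
    if T is None:
        W=np.eye(4); W[:3,:3]=R.from_euler('xyz',o['tool_rot'],degrees=True).as_matrix(); W[:3,3]=o['tool_pos']
        T=W@np.array(c["hand_eye"])
    cv2.imwrite(f'pics/{f}.png',c['img'])
    json.dump(dict(T=T.tolist(),k=[float(c[x]) for x in('fx','fy','cx','cy')],keys=[x for x in c if x!='img']),open(f'pics/{f}.json','w'))
    return o,c
def p2w(f,u,v,z):
    d=json.load(open(f'pics/{f}.json'));T=np.array(d['T']);fx,fy,cx,cy=d['k']
    r=T[:3,:3]@np.array([(u-cx)/fx,-(v-cy)/fy,-1]);p=T[:3,3]
    return p+r*(z-p[2])/r[2]
def w2p(f,P):
    d=json.load(open(f'pics/{f}.json'));T=np.array(d['T']);fx,fy,cx,cy=d['k']
    q=T[:3,:3].T@(np.array(P,float)-T[:3,3]); return np.array([cx+fx*q[0]/-q[2],cy-fy*q[1]/-q[2]])
def move(x,y,z=None,yaw=None):
    "tool-frame shift in cm and twist to reach target"
    o=telemetry.get_obs();p=np.array(o['tool_pos']);M=R.from_euler('xyz',o['tool_rot'],degrees=True)
    t=np.array([x,y,p[2] if z is None else z]);print('t',o['time_s'],'pos',p.round(4),'rot',np.round(o['tool_rot'],1),'shift cm',(M.inv().apply(t-p)*100).round(2))
E
python3 - <<'E'
from h import *
for n in('scene','side','wrist'):
    o,c=snap(n,n+'0'); print(n,json.load(open(f'pics/{n}0.json'))); 
print(o)
E
```

```text
pics
scene {'T': [[-0.7419267624584697, -0.5035646352254496, 0.44268198212503973, 1.029535836383184], [0.6704573784798283, -0.5516703805897794, 0.4961317313192985, 0.45531967468554385], [-0.00561985674641473, 0.6648928104064507, 0.7469176446436124, 0.8863282172873677], [0.0, 0.0, 0.0, 1.0]], 'k': [407.91596982465273, 407.91596982465273, 317.5717933218449, 206.25067677188173], 'keys': ['fx', 'fy', 'cx', 'cy', 'extrinsics']}
side {'T': [[0.7540256328445726, 0.48894458180233186, -0.4386097820836701, -0.045706425413408934], [-0.6565517883981268, 0.5410840167386872, -0.5255167323512632, -0.773540773410198], [-0.019623816258903994, 0.6842231235175193, 0.7290086577533671, 1.1875684151401376], [0.0, 0.0, 0.0, 1.0]], 'k': [453.7057648955964, 453.7057648955964, 321.35466251101343, 195.55659075038562], 'keys': ['fx', 'fy', 'cx', 'cy', 'extrinsics']}
wrist {'T': [[0.323838097974418, -0.916361903019668, -0.23539275476208013, 0.147624613025158], [0.9461056458468721, 0.312704791241971, 0.0842604321789602, 0.635400620360393], [-0.0036046077430229744, -0.24999315236318953, 0.9682408949091806, 0.38413
[... 156 characters left out ...]
hand_eye']}
{'time_s': 0.1, 'qpos': array([-70.29739194,  18.43495605,  -4.01514692,  83.16888182,
         1.2936173 ,  78.53982009,  -3.25737157]), 'joint_velocities': array([ 0.0166108 , -0.06129285,  0.0480157 , -0.1311376 , -0.00164683,
       -0.05689944,  0.05720576]), 'effort': array([ 9.00403779e-05, -4.92566729e+01, -4.05773772e-01, -3.13400137e+01,
       -6.41791779e-02,  3.94449814e-02,  8.26767996e-05]), 'tool_pos': array([0.21037129, 0.61448982, 0.22156069]), 'tool_rot': array([1.79995784e+02, 9.85050484e-02, 7.11089920e+01]), 'force': array([0.17909552, 0.3681702 , 0.34911222]), 'wrist_torque': array([-0.01405778, -0.01973785,  0.04977967]), 'grip_width': 0.08738045402758435}
```

View pics/scene0.png

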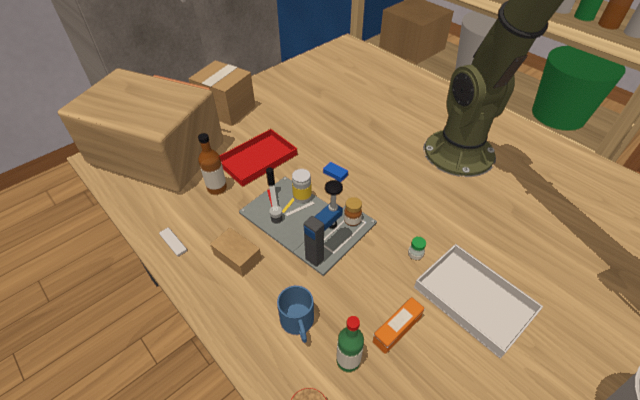

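View pics/side0.png

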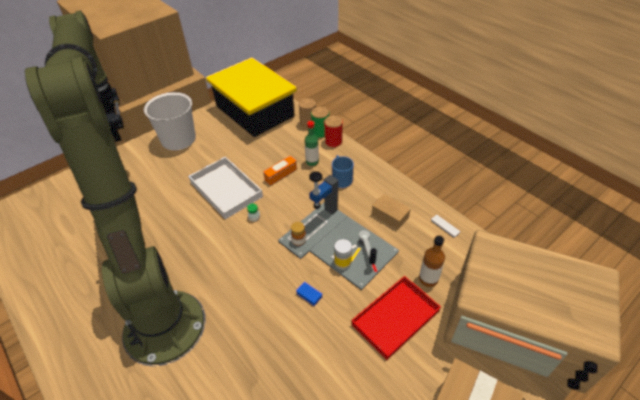

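The scene view shows the press at about (310,225), can (302,185), jar (353,212), tub (258,156), crate (478,298) and orange tin (399,324). No green or blue tin is visible so far. Next I'll enlarge some crops.

```bash
python3 - <<'E'
from h import *
a=cv2.imread('pics/scene0.png');b=cv2.imread('pics/side0.png')
cv2.imwrite('pics/c1.png',cv2.resize(a[155:285,225:390],None,fx=4.6,fy=4.6,interpolation=cv2.INTER_CUBIC))
cv2.imwrite('pics/c2.png',cv2.resize(b[130:330,180:450],None,fx=2.9,fy=2.9,interpolation=cv2.INTER_CUBIC))
E
```

```text
(no output)
```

View pics/c1.png

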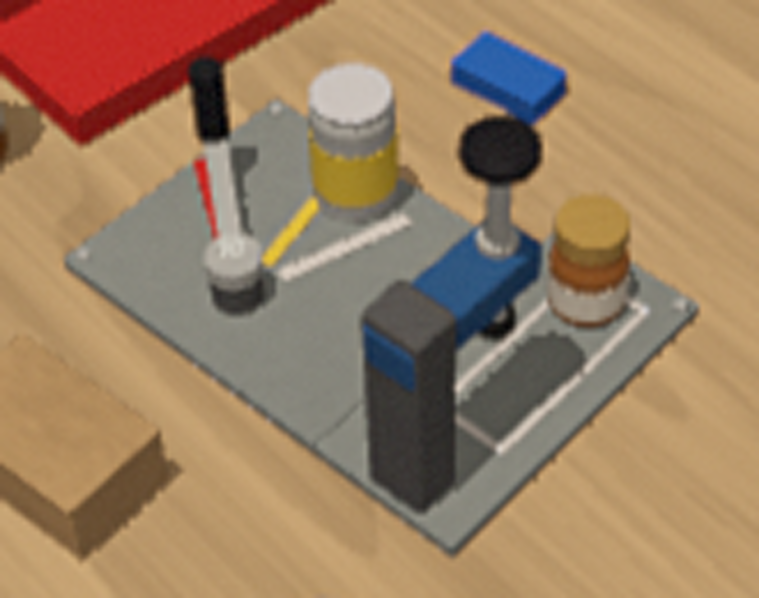

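View pics/c2.png

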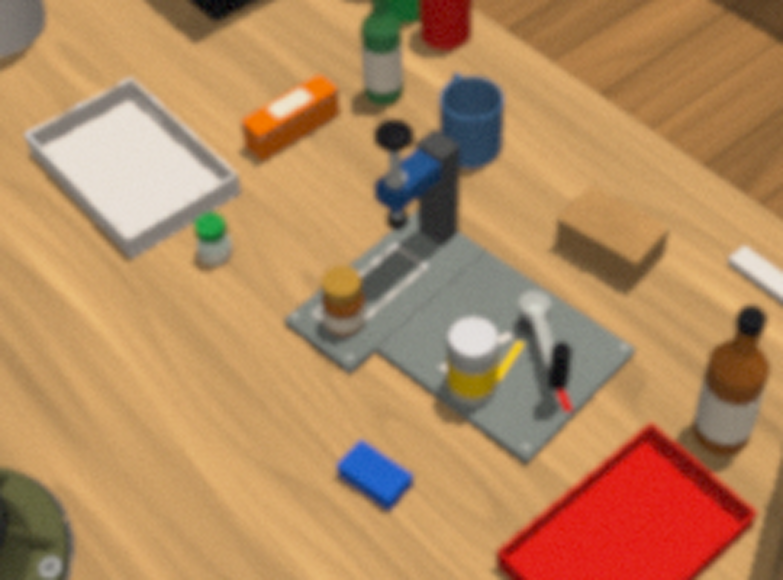

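View pics/wrist0.png

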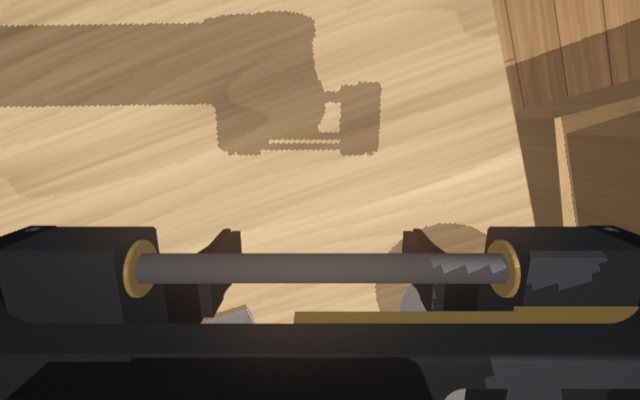

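Only the orange tin seems to be present: the side crop puts its top at roughly (244-337, 77-142). Now I'll compute positions from these readings.

```bash
python3 - <<'E'
from h import *
A=lambda x,y:(225+x/4.6,155+y/4.6)
B=lambda x,y:(180+x/2.9,130+y/2.9)
for n,a,b,z in [('knob',(500,140),(393,130),.232),('column',(410,318),(441,147),.162),('lknobtop',(206,67),(562,350),None),('pivtop',(233,248),(535,299),None),('can',(351,95),(472,336),.102),('jar',(592,228),(342,281),.084)]:
    if z is None:
        best=min(((np.linalg.norm(p2w('scene0',*A(*a),zz)[:2]-p2w('side0',*B(*b),zz)[:2]),zz) for zz in np.arange(0,.15,.001)));z=best[1];print(n,best)
    print(n,z,p2w('scene0',*A(*a),z).round(4),p2w('side0',*B(*b),z).round(4))
f=lambda im,pts,z,C=None:print(im,[p2w(im,*(C(*p) if C else p),z)[:2].round(3).tolist() for p in pts], np.mean([p2w(im,*(C(*p) if C else p),z)[:2] for p in pts],0).round(4))
print('tub');f('scene0',[(220,160),(269,132),(297,151),(243,183)],.03);f('side0',[(405,280),(440,310),(388,355),(352,322)],.03)
print('crate');f('scene0',[(456,247),(541,306),(503,352),(416,283)],.035);f('side0',[(130,80),(238,182),(130,255),(28,135)],.035,B)
print('tin');f('scene0',[(408,299),(424,311),(389,345),(374,334)],.05);f('side0',[(318,77),(337,95),(262,142),(244,122)],.05,B)
print('board corners');f('scene0',[(65,265),(455,550),(697,308),(275,103)],.012,A);f('side0',[(288,322),(352,365),(526,460),(633,348)],.012,B)
print('outline back right,front right');f('scene0',[(500,450),(645,308),(455,413)],.012,A)
print('spice, oil, match');f('side0',[(210,226)],.055,B);f('side0',[(751,318)],.2,B);f('side0',[(375,474)],.022,B)
print('marks');f('scene0',[(200,162),(214,236)],.012,A);f('scene0',[(268,262),(315,203)],.012,A);f('scene0',[(280,273),(407,219)],.012,A)
E
```

```text
knob 0.232 [ 0.5729 -0.0014  0.232 ] [ 0.5725 -0.0081  0.232 ]
column 0.162 [0.6428 0.0095 0.162 ] [ 0.6396 -0.0081  0.162 ]
lknobtop (np.float64(0.0060052023255590505), np.float64(0.10200000000000001))
lknobtop 0.10200000000000001 [ 0.5713 -0.258   0.102 ] [ 0.5759 -0.2619  0.102 ]
pivtop (np.float64(0.005594024866874407), np.float64(0.054))
pivtop 0.054 [ 0.6269 -0.1672  0.054 ] [ 0.6306 -0.1714  0.054 ]
can 0.102 [ 0.522  -0.1798  0.102 ] [ 0.5201 -0.1881  0.102 ]
jar 0.084 [ 0.4795 -0.0177  0.084 ] [ 0.4752 -0.0304  0.084 ]
tub
scene0 [[0.618, -0.463], [0.419, -0.471], [0.412, -0.333], [0.623, -0.331]] [ 0.518  -0.3997]
side0 [[0.609, -0.365], [0.609, -0.496], [0.404, -0.489], [0.398, -0.358]] [ 0.505 -0.427]
crate
scene0 [[0.357, 0.232], [0.352, 0.461], [0.512, 0.46], [0.516, 0.231]] [0.4343 0.346 ]
side0 [[0.505, 0.453], [0.502, 0.207], [0.34, 0.197], [0.353, 0.452]] [0.4251 0.3273]
tin
scene0 [[0.571, 0.249], [0.568, 0.292], [0.685, 0.291], [0.69, 0.254]] [0.6288 0.2714]
side0 [[0.682, 0.277], [0.679, 0.234], [0.557, 0.23], [0.561, 0.274]] [0.6198 0.2539]
board corners
scene0 [[0.692, -0.257], [0.653, 0.055], [0.43, 0.028], [0.506, -0.281]] [ 0.5701 -0.114 ]
side0 [[0.427, 0.013], [0.443, -0.081], [0.501, -0.292], [0.687, -0.269]] [ 0.5143 -0.1575]
outline back right,front right
scene0 [[0.589, 0.023], [0.453, 0.007], [0.59, -0.013]] [0.5442 0.0058]
spice, oil, match
side0 [[0.427, 0.155]] [0.4268 0.155 ]
side0 [[0.678, -0.4]] [ 0.6778 -0.4001]
side0 [[0.371, -0.207]] [ 0.3708 -0.2065]
marks
scene0 [[0.576, -0.271], [0.609, -0.214]] [ 0.5928 -0.2429]
scene0 [[0.598, -0.175], [0.545, -0.193]] [ 0.5712 -0.1842]
scene0 [[0.598, -0.163], [0.511, -0.144]] [ 0.5543 -0.1535]
```

>>> arm_command([
  [-4.3, 3.8, -1],
  [-4.3, 3.8, -1],
  [-4.3, 3.8, -1],
  [-4.3, 3.8, -1],
  [-4.3, 3.8, -1],
  [-4.3, 3.8, -1],
  [-4.3, 3.8, -1],
  [-4.3, 3.8, -1],
  [-4.3, 3.8, 0],
  [-4.3, 3.8, 0],
], twist=[0, 0, 0, 0, 0, 0, 0, 0, 0, 0], grip=100, force=30)

```text
time_s: 1.4
tool_pos: [0.4355, 0.0713, 0.3016]
tool_rot: [-180.0, 0.2, 71.6]
force: [0.6, 0.5, -0.8]
grip_width: 0.0867
```

>>> arm_command([
  [0, 0, 0],
  [0, 0, 0],
  [0, 0, 0],
  [0, 0, 0],
], twist=[-10, -10, -6, 0])

```text
time_s: 1.9
tool_pos: [0.4364, 0.0646, 0.3013]
tool_rot: [-179.9, 0.1, 97.7]
force: [0.3, 0.8, -0.1]
grip_width: 0.0871
```

```bash
python3 - <<'E'
from h import *
move(.42,-.03,.32)
E
```

```text
t 1.9 pos [0.4364 0.0646 0.3013] rot [-1.799e+02  1.000e-01  9.770e+01] shift cm [-9.16 -2.89 -1.84]
```

>>> arm_command([
  [-4.2, 3.6, -1.5],
  [-4.2, 3.6, -1.5],
  [-4.2, 3.6, -1.5],
  [-4.2, 3.6, -1.5],
  [0, 0, 0],
  [0, 0, 0],
], twist=[0, 0, 0, 0, 0, 0])

```text
time_s: 2.65
tool_pos: [0.6055, -0.0834, 0.3591]
tool_rot: [-179.6, 0.2, 97.4]
force: [0.5, 0.8, -0.4]
grip_width: 0.087
```

```bash
python3 - <<'E'
from h import *
o,c=snap('wrist','w1'); print(o['tool_pos'],o['tool_rot'])
cv2.imwrite('pics/w1b.png',cv2.resize(c['img'][:260],None,fx=1.25,fy=1.25))
E
```

```text
[ 0.60546651 -0.08339107  0.35907418] [-179.57551325    0.19689636   97.44823278]
```

View pics/w1b.png

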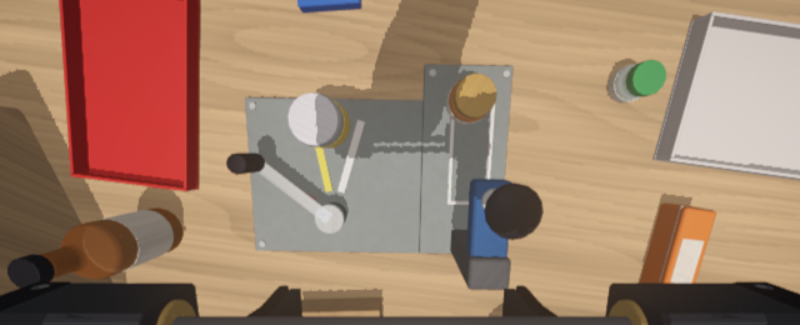

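The wrist view shows everything from above: can lid (314,119), jar lid (474,97), lever knob (236,163), pivot (330,217), plunger knob (514,211), spice lid (647,77), and the orange tin's lid label (686,262).

```bash
python3 - <<'E'
from h import *
for n,u,v,z in [('can',314,119,.102),('jar',474,97,.084),('lknob',236,163,.102),('piv',330,217,.054),('knob',514,211,.232),('outl BR',449,204,.012),('outl R',451,140,.012),('outl L',491,140,.012),('spice',647,77,.055),('tubNE',200,0,.03),('tubSE',196,189,.03),('tubfloorSW',75,175,.03),('board fr',424,66,.012),('board fl',512,66,.012),('tin label',686,262,.05),('tin cornerTL',681,206,.05),('tin TR',716,210,.05),('crateTL',710,12,.035),('crate BL',656,160,.035),('colbackL',467,287,.162),('colbackR',510,288,.162),('yellow far',319,148,.012),('yellow near',330,190,.012),('red?',0,0,.012)]:
    print(n,p2w('w1',u/1.25,v/1.25,z)[:2].round(4))
E
```

```text
can [ 0.521  -0.1862]
jar [ 0.4774 -0.0286]
lknob [ 0.5743 -0.2624]
piv [ 0.6263 -0.1696]
knob [ 0.5719 -0.008 ]
outl BR [ 0.5975 -0.0275]
outl R [ 0.5196 -0.0375]
outl L [0.5132 0.0111]
spice [0.4291 0.1573]
tubNE [ 0.4096 -0.3361]
tubSE [ 0.6177 -0.3392]
tubfloorSW [ 0.6198 -0.4855]
board fr [ 0.4408 -0.0823]
board fl [0.4275 0.0202]
tin label [0.6255 0.2647]
tin cornerTL [0.5601 0.2385]
tin TR [0.5593 0.2806]
crateTL [0.3517 0.2176]
crate BL [0.5117 0.2037]
colbackL [ 0.6563 -0.0174]
colbackR [0.6519 0.0231]
yellow far [ 0.55   -0.1975]
yellow near [ 0.5996 -0.1795]
red? [ 0.434 -0.572]
```

```bash
python3 - <<'E'
from h import *
move(.477,-.028,.041)
E
```

```text
t 2.7 pos [ 0.6053 -0.0832  0.359 ] rot [-179.6    0.2   97.5] shift cm [  7.25 -11.77  31.86]
```

>>> arm_command([
  [2.4, -3.9, 0],
  [2.4, -3.9, 0],
  [2.4, -3.9, 0],
  [0, 0, 5],
  [0, 0, 5],
  [0, 0, 5],
  [0, 0, 0],
], twist=[0, 0, 0, 0, 0, 0, 0])

```text
time_s: 3.58
tool_pos: [0.4695, -0.0148, 0.2072]
tool_rot: [179.9, -0.6, 98.5]
force: [-1.0, 0.2, 0.9]
grip_width: 0.0869
```

```bash
python3 - <<'E'
from h import *
move(.477,-.028,.041)
E
```

```text
t 3.575 pos [ 0.4695 -0.0148  0.2072] rot [179.9  -0.6  98.5] shift cm [-1.59  0.53 16.6 ]
```

>>> arm_command([
  [-1.6, 0.5, 0],
  [0, 0, 4],
  [0, 0, 4],
  [0, 0, 4],
  [0, 0, 3.4],
  [0, 0, 0],
  [0, 0, 0],
], twist=[0, 0, 0, 0, 0, 0, 0])

```text
time_s: 4.45
tool_pos: [0.4901, -0.0197, 0.0678]
tool_rot: [178.3, -1.1, 99.1]
force: [0.4, -0.3, 1.3]
grip_width: 0.0868
```

```bash
python3 - <<'E'
from h import *
move(.477,-.028,.041)
E
```

```text
t 4.45 pos [ 0.4901 -0.0197  0.0678] rot [178.3  -1.1  99.1] shift cm [-0.67 -1.51  2.63]
```

>>> arm_command([
  [-0.5, -1.0, 0.6],
  [-0.2, -0.5, 0.7],
  [0, 0, 0.7],
  [0, 0, 0.6],
  [0, 0, 0],
], twist=[0, 0, 0, 0, 0])

```text
time_s: 5.08
tool_pos: [0.4787, -0.0283, 0.0432]
tool_rot: [177.9, -1.2, 99.1]
force: [0.3, 0.4, 0.1]
grip_width: 0.0868
```

```bash
python3 - <<'E'
from h import *
move(.477,-.028,.041)
E
```

```text
t 5.075 pos [ 0.4787 -0.0283  0.0432] rot [177.9  -1.2  99.1] shift cm [ 0.05 -0.17  0.22]
```

>>> arm_command([
  [0, 0, 0],
  [0, 0, 0],
  [0, 0, 0],
  [0, 0, 0],
  [0, 0, 0],
  [0, 0, 0],
], twist=[0, 0, 0, 0, 0, 0], grip=0, force=25)

```text
time_s: 5.82
tool_pos: [0.4792, -0.0279, 0.0434]
tool_rot: [177.9, -1.2, 99.1]
force: [-0.4, -0.9, 0.3]
grip_width: 0.0468
```

>>> arm_command([
  [0, 0, -2],
  [0, 0, -4],
  [0, 0, -4],
  [0, 0, -4],
  [0, 0, -3],
  [0, 0, 0],
], twist=[0, 0, 0, 0, 0, 0])

```text
time_s: 6.58
tool_pos: [0.4714, -0.0336, 0.2162]
tool_rot: [178.2, -1.2, 99.1]
force: [0.2, -0.3, -1.9]
grip_width: 0.0471
```

```bash
python3 - <<'E'
from h import *
move(.46,-.405,.2)
E
```

```text
t 6.575 pos [ 0.4714 -0.0336  0.2162] rot [178.2  -1.2  99.1] shift cm [-36.52  -7.     0.66]
```

>>> arm_command([
  [0, 0, 0],
  [0, 0, 0],
  [-4.6, 0, 0],
  [-4.6, 0, 0],
  [-4.6, 0, 0],
  [-4.6, 0, 0],
  [-4.6, 0, 0],
  [-4.6, 0, 0],
  [-4.6, 0, 0],
  [-4.0, 0, 0],
], twist=[9, 0, 0, 0, 0, 0, 0, 0, 0, 0])

```text
time_s: 7.82
tool_pos: [0.4721, -0.3997, 0.1941]
tool_rot: [179.2, -1.5, 92.1]
force: [-0.5, 1.0, -0.3]
grip_width: 0.0467
```

```bash
python3 - <<'E'
from h import *
move(.46,-.405,.06); print(telemetry.get_obs()['qpos'].round(1))
E
```

```text
t 7.825 pos [ 0.4721 -0.3997  0.1941] rot [179.2  -1.5  92.1] shift cm [-0.83 -1.41 13.38]
[ -7.5  24.4  60.4  91.5 -23.2  77.7 148.1]
```

>>> arm_command([
  [0, 0, 0],
  [0, 0, 0],
  [0, 0, 0],
  [0, 0, 0],
], twist=[9, 9, 7, 0])

```text
time_s: 8.32
tool_pos: [0.4662, -0.4046, 0.1875]
tool_rot: [-179.5, -1.3, 66.4]
force: [-0.4, -0.3, -1.4]
grip_width: 0.0471
```

```bash
python3 - <<'E'
from h import *
move(.455,-.405,.06); print(telemetry.get_obs()['qpos'].round(1))
E
```

```text
t 8.325 pos [ 0.4662 -0.4046  0.1875] rot [-179.5   -1.3   66.4] shift cm [-0.77 -0.89 12.74]
[ -9.7  27.6  65.4  91.8 -26.3  78.5 125.5]
```

>>> arm_command([
  [-0.7, -0.8, 3],
  [0, 0, 3.5],
  [0, 0, 3],
  [0, 0, 2],
  [0, 0, 0],
  [0, 0, 0],
], twist=[0, 0, 0, 0, 0, 0])

```text
time_s: 9.07
tool_pos: [0.4558, -0.4045, 0.0675]
tool_rot: [-179.4, -1.2, 67.6]
force: [-0.1, 0.0, -1.0]
grip_width: 0.0471
```

```bash
python3 - <<'E'
from h import *
move(.455,-.405,.037); print(telemetry.get_obs()['qpos'].round(1))
E
```

```text
t 9.075 pos [ 0.4558 -0.4045  0.0675] rot [-179.4   -1.2   67.6] shift cm [-0.14 -0.02  3.04]
[ -6.   32.9  60.1  99.9 -31.7  67.  131.3]
```

>>> arm_command([
  [0, 0, 1.0],
  [0, 0, 1.0],
  [0, 0, 0.6],
  [0, 0, 0.4],
  [0, 0, 0],
], twist=[0, 0, 0, 0, 0])

```text
time_s: 9.7
tool_pos: [0.4571, -0.4048, 0.0375]
tool_rot: [-179.6, -1.2, 67.7]
force: [0.3, 0.3, -1.3]
grip_width: 0.0471
```

>>> arm_command([
  [0, 0, 0.2],
  [0, 0, 0],
  [0, 0, 0],
], twist=[0, 0, 0])

```text
time_s: 10.07
tool_pos: [0.4574, -0.4051, 0.0361]
tool_rot: [-179.7, -1.2, 67.7]
force: [-0.9, -0.1, -1.0]
grip_width: 0.0471
```

>>> arm_command([
  [0, 0, 0],
  [0, 0, 0],
  [0, 0, 0],
  [0, 0, 0],
  [0, 0, -2],
  [0, 0, -4],
  [0, 0, -4],
  [0, 0, -4],
  [0, 0, -3],
  [0, 0, 0],
], twist=[0, 0, 0, 0, 0, 0, 0, 0, 0, 0], grip=90)

```text
time_s: 11.32
tool_pos: [0.4566, -0.4113, 0.219]
tool_rot: [180.0, -1.0, 67.6]
force: [-0.0, 0.2, -0.7]
grip_width: 0.0785
```

```bash
python3 - <<'E'
from h import *
move(.521,-.186,.2); print(telemetry.get_obs()['qpos'].round(1))
E
```

```text
t 11.325 pos [ 0.4566 -0.4113  0.219 ] rot [180.   -1.   67.6] shift cm [23.24 -2.65  2.32]
[ -9.9  25.   66.1  90.3 -23.9  80.5 126.1]
```

>>> arm_command([
  [4, -0.5, 0],
  [4.5, -0.5, 0],
  [4.5, -0.5, 0],
  [4.5, -0.5, 0],
  [4, -0.5, 0],
  [0, 0, 2],
  [0, 0, 0],
], twist=[0, 0, 0, 0, 0, 0, 0], grip=100)

```text
time_s: 12.2
tool_pos: [0.514, -0.1974, 0.2007]
tool_rot: [-179.8, -1.1, 67.3]
force: [0.1, -1.3, -0.2]
grip_width: 0.0869
```

```bash
python3 - <<'E'
from h import *
move(.521,-.186,.059); print(telemetry.get_obs()['qpos'].round(1))
snap('wrist','w2');snap('scene','s2');snap('side','d2')
E
```

```text
t 12.2 pos [ 0.514  -0.1974  0.2007] rot [-179.8   -1.1   67.3] shift cm [ 1.06  0.26 14.19]
[-39.7  13.   67.2 100.9 -13.5  74.7  97.9]
```

View pics/w2.png

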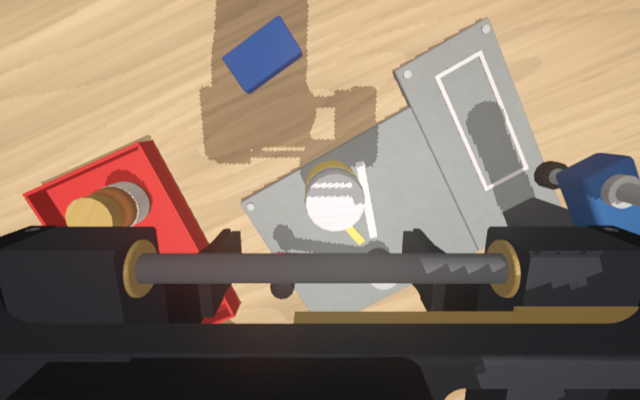

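Jar stands upright in the tub (105,210); the can lid is at (335,201) and the full outline is visible at (437,78), (482,55), (526,165), (488,188).

```bash
python3 - <<'E'
from h import *
print('can',p2w('w2',335,201,.102).round(4))
q=np.array([p2w('w2',u,v,.012)[:2] for u,v in[(437,78),(482,55),(526,165),(488,188)]]);print(q.round(4),q.mean(0).round(4))
E
```

```text
can [ 0.5196 -0.1866  0.102 ]
[[ 0.4622 -0.0434]
 [ 0.4588  0.006 ]
 [ 0.5875  0.0209]
 [ 0.5963 -0.0253]] [ 0.5262 -0.0104]
```

>>> arm_command([
  [1.0, 0.2, 2],
  [0, 0, 3],
  [0, 0, 3],
  [0, 0, 2.5],
  [0, 0, 0],
  [0, 0, 0],
], twist=[0, 0, 0, 0, 0, 0])

```text
time_s: 13.1
tool_pos: [0.522, -0.1908, 0.0917]
tool_rot: [180.0, -1.0, 66.8]
force: [0.1, 0.1, 0.7]
grip_width: 0.0871
```

```bash
python3 - <<'E'
from h import *
move(.521,-.186,.059)
E
```

```text
t 13.1 pos [ 0.522  -0.1908  0.0917] rot [180.   -1.   66.8] shift cm [ 0.35 -0.28  3.28]
```

>>> arm_command([
  [0.4, -0.3, 0.8],
  [0, 0, 1.0],
  [0, 0, 1.0],
  [0, 0, 0.5],
  [0, 0, 0],
], twist=[0, 0, 0, 0, 0])

```text
time_s: 13.72
tool_pos: [0.5225, -0.185, 0.0582]
tool_rot: [179.8, -1.1, 66.8]
force: [-0.3, -0.5, -0.0]
grip_width: 0.0871
```

>>> arm_command([
  [0, 0, 0],
  [0, 0, 0],
  [0, 0, 0],
  [0, 0, 0],
  [0, 0, 0],
  [0, 0, -1.5],
  [0, 0, -3],
  [0, 0, -4],
  [0, 0, -4],
  [0, 0, 0],
], twist=[0, 0, 0, 0, 0, 0, 0, 0, 0, 0], grip=0)

```text
time_s: 14.98
tool_pos: [0.5199, -0.1877, 0.1889]
tool_rot: [179.9, -1.1, 66.7]
force: [1.0, 0.3, -2.9]
grip_width: 0.0536
```

```bash
python3 - <<'E'
from h import *
move(.545,-.41,.2); print(telemetry.get_obs()['qpos'].round(1))
print([p2w('w2',u,v,z).round(3) for u,v,z in[(88,213,.076),(148,137,.03)]])
E
```

```text
t 14.975 pos [ 0.5199 -0.1877  0.1889] rot [179.9  -1.1  66.7] shift cm [-19.39  11.1   -1.46]
[-40.   13.6  66.5 101.7 -14.2  73.1  96.7]
[array([ 0.448, -0.402,  0.076]), array([ 0.402, -0.339,  0.03 ])]
```

>>> arm_command([
  [-3.3, 2.0, 0],
  [-3.3, 2.0, 0],
  [-3.3, 2.0, 0],
  [-3.3, 2.0, 0],
  [-3.3, 2.0, 0],
  [-2.8, 1.6, 0],
  [0, 0, 0],
  [0, 0, 0],
], twist=[0, 0, 0, 0, 0, 0, 0, 0])

```text
time_s: 15.98
tool_pos: [0.5491, -0.409, 0.1728]
tool_rot: [-179.1, -1.5, 67.0]
force: [0.8, -0.7, -2.7]
grip_width: 0.0532
```

```bash
python3 - <<'E'
from h import *
move(.552,-.41,.051); print(telemetry.get_obs()['qpos'].round(1))
E
```

```text
t 15.975 pos [ 0.5491 -0.409   0.1728] rot [-179.1   -1.5   67. ] shift cm [-0.3   0.51 12.17]
[ -3.1  35.1  57.5  81.7 -30.4  80.8 122.2]
```

>>> arm_command([
  [-0.2, 0.4, 2.5],
  [0, 0, 3],
  [0, 0, 2.5],
  [0, 0, 2],
  [0, 0, 0.5],
  [0, 0, 0],
], twist=[0, 0, 0, 0, 0, 0])

```text
time_s: 16.73
tool_pos: [0.5536, -0.4005, 0.0577]
tool_rot: [-178.8, -1.8, 67.5]
force: [-0.3, 0.5, -2.0]
grip_width: 0.0534
```

```bash
python3 - <<'E'
from h import *
move(.552,-.41,.051)
E
```

```text
t 16.725 pos [ 0.5536 -0.4005  0.0577] rot [-178.8   -1.8   67.5] shift cm [-0.96  0.23  0.64]
```

>>> arm_command([
  [-0.3, 0, 0.4],
  [0, 0, 0.3],
  [0, 0, 0.1],
  [0, 0, 0],
  [0, 0, 0],
], twist=[0, 0, 0, 0, 0])

```text
time_s: 17.35
tool_pos: [0.5536, -0.4048, 0.0521]
tool_rot: [-179.1, -1.8, 67.5]
force: [-0.4, 0.2, -3.2]
grip_width: 0.0534
```

>>> arm_command([
  [0, 0, 0],
  [0, 0, 0],
  [0, 0, 0],
  [0, 0, 0],
  [0, 0, -1.5],
  [0, 0, -3],
  [0, 0, -4],
  [0, 0, -4],
  [0, 0, 0],
], twist=[0, 0, 0, 0, 0, 0, 0, 0, 0], grip=90)

```text
time_s: 18.48
tool_pos: [0.5544, -0.4111, 0.1871]
tool_rot: [-179.4, -1.6, 67.4]
force: [0.0, 0.1, -0.6]
grip_width: 0.0782
```

```bash
python3 - <<'E'
from h import *
move(.574,-.262,.2); print(telemetry.get_obs()['qpos'].round(1))
E
```

```text
t 18.475 pos [ 0.5544 -0.4111  0.1871] rot [-179.4   -1.6   67.4] shift cm [14.55 -3.92 -0.83]
[ -2.7  34.9  57.5  80.1 -30.4  82.1 122.3]
```

>>> arm_command([
  [3.6, -1.0, 0],
  [3.6, -1.0, 0],
  [3.6, -1.0, 0],
  [3.4, -0.9, 0],
  [0, 0, 0],
  [0, 0, 0],
], twist=[0, 0, 0, 0, 0, 0], grip=60)

```text
time_s: 19.23
tool_pos: [0.5716, -0.2621, 0.1919]
tool_rot: [-179.4, -1.6, 67.3]
force: [-0.3, -1.0, -0.2]
grip_width: 0.0524
```

```bash
python3 - <<'E'
from h import *
move(.574,-.262,.062); print(telemetry.get_obs()['qpos'].round(1))
E
```

```text
t 19.225 pos [ 0.5716 -0.2621  0.1919] rot [-179.4   -1.6   67.3] shift cm [-0.27  0.35 12.99]
[-22.4  26.8  61.1  89.9 -25.2  78.6 108.9]
```

>>> arm_command([
  [-0.2, 0.3, 2],
  [0, 0, 2.5],
  [0, 0, 2.5],
  [0, 0, 1.5],
  [0, 0, 0],
  [0, 0, 0],
], twist=[0, 0, 0, 0, 0, 0])

```text
time_s: 19.98
tool_pos: [0.57, -0.27, 0.1]
tool_rot: [-179.3, -1.4, 66.7]
force: [0.0, -0.5, 0.4]
grip_width: 0.0519
```

```bash
python3 - <<'E'
from h import *
move(.574,-.262,.062)
E
```

```text
t 19.975 pos [ 0.57 -0.27  0.1 ] rot [-179.3   -1.4   66.7] shift cm [0.8  0.1  3.82]
```

>>> arm_command([
  [0.8, 0.1, 0.4],
  [0, 0, 1.2],
  [0, 0, 1.2],
  [0, 0, 0.9],
  [0, 0, 0],
], twist=[0, 0, 0, 0, 0])

```text
time_s: 20.6
tool_pos: [0.5755, -0.2612, 0.0619]
tool_rot: [-179.4, -1.4, 66.7]
force: [-0.4, 0.4, 0.3]
grip_width: 0.0526
```

>>> arm_command([
  [0, 0, 0],
  [0, 0, 0],
  [0, 0, 0],
  [0, 0, 0],
  [0, 0, 0],
], twist=[0, 0, 0, 0, 0], grip=0, force=15)

```text
time_s: 21.22
tool_pos: [0.5767, -0.26, 0.0626]
tool_rot: [-179.5, -1.5, 66.8]
force: [-0.4, -0.0, -1.0]
grip_width: 0.0221
```

```bash
python3 - <<'E'
from h import *
for a in(-130,-140,-150,-160,-165.8):
    move(.627+.105*np.cos(np.radians(a)),-.170+.105*np.sin(np.radians(a)))
E
```

```text
t 21.225 pos [ 0.5767 -0.26    0.0626] rot [-179.5   -1.5   66.8] shift cm [ 0.2  -1.95  0.02]
t 21.225 pos [ 0.5767 -0.26    0.0626] rot [-179.5   -1.5   66.8] shift cm [ 0.88 -3.65  0.06]
t 21.225 pos [ 0.5767 -0.26    0.0626] rot [-179.5   -1.5   66.8] shift cm [ 1.85 -5.21  0.1 ]
t 21.225 pos [ 0.5767 -0.26    0.0626] rot [-179.5   -1.5   66.8] shift cm [ 3.07 -6.57  0.14]
t 21.225 pos [ 0.5767 -0.26    0.0626] rot [-179.5   -1.5   66.8] shift cm [ 3.88 -7.26  0.17]
```

>>> arm_command([
  [0.1, -1.0, 0],
  [0.1, -1.0, 0],
  [0.3, -0.9, 0],
  [0.4, -0.8, 0],
  [0.5, -0.8, 0],
  [0.5, -0.8, 0],
  [0.6, -0.7, 0],
  [0, 0, 0],
], twist=[0, 0, 0, 0, 0, 0, 0, 0])

```text
time_s: 22.22
tool_pos: [0.5296, -0.211, 0.0626]
tool_rot: [-179.7, -1.5, 66.8]
force: [1.3, 0.1, -2.9]
grip_width: 0.0218
```

```bash
python3 - <<'E'
from h import *
for a in(-150,-158,-165.8):
    move(.627+.105*np.cos(np.radians(a)),-.170+.105*np.sin(np.radians(a)))
E
```

```text
t 22.225 pos [ 0.5296 -0.211   0.0626] rot [-179.7   -1.5   66.8] shift cm [-0.8   1.04 -0.03]
t 22.225 pos [ 0.5296 -0.211   0.0626] rot [-179.7   -1.5   66.8] shift cm [ 0.15 -0.07  0.  ]
t 22.225 pos [ 0.5296 -0.211   0.0626] rot [-179.7   -1.5   66.8] shift cm [ 1.23 -1.01  0.04]
```

>>> arm_command([
  [0.6, -0.6, 0],
  [0.6, -0.4, 0],
  [0, 0, 0],
  [0, 0, 0],
], twist=[0, 0, 0, 0])

```text
time_s: 22.72
tool_pos: [0.5231, -0.1963, 0.0626]
tool_rot: [-179.6, -1.3, 66.7]
force: [0.9, -2.2, -3.2]
grip_width: 0.0217
```

>>> arm_command([
  [0, 0, 0],
  [0, 0, 0],
  [0, 0, 0],
  [0, 0, -1.5],
  [0, 0, -3],
  [0, 0, -5],
  [0, 0, -5],
  [0, 0, -4],
  [0, 0, 0],
], twist=[0, 0, 0, 0, 0, 0, 0, 0, 0], grip=60)

```text
time_s: 23.85
tool_pos: [0.5242, -0.2019, 0.2599]
tool_rot: [-179.9, -1.7, 66.6]
force: [-0.4, -0.7, 0.3]
grip_width: 0.0524
```

```bash
python3 - <<'E'
from h import *
o,_=snap('wrist','w3');snap('scene','s3');snap('side','d3');print(o['tool_pos'],o['tool_rot'],o['qpos'].round(1))
a=cv2.imread('pics/w3.png')[:230];b=cv2.imread('pics/s3.png')[165:225,235:315]
b=cv2.resize(b,(410,308),interpolation=cv2.INTER_CUBIC)
d=cv2.resize(cv2.imread('pics/d3.png')[220:290,330:420],(390,303),interpolation=cv2.INTER_CUBIC)
m=np.zeros((560,800,3),np.uint8);m[:230,:640]=a;m[240:548,:410]=b;m[240:543,410:]=d
cv2.imwrite('pics/m3.png',m)
E
```

```text
[ 0.52420963 -0.20185431  0.25988431] [-179.86272591   -1.65761287   66.57380656] [-39.   12.2  67.5  94.5 -13.   81.3  96.7]
```

View pics/m3.png

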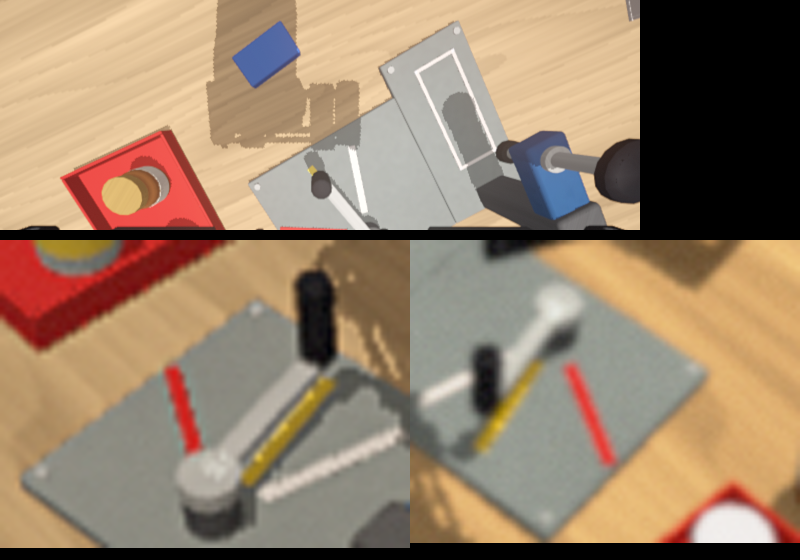

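```bash
python3 - <<'E'
from h import *
S=lambda x,y:(235+x/5.125,165+y/5.133)
D=lambda x,y:(330+(x)*90/390,220+y*70/303)
ang=lambda a,b:np.degrees(np.arctan2(*(b-a)[:2][::-1])).round(1)
for im,C,pv,kn,y1,y2,r1,r2 in[('s3',S,(210,467),(315,280),(245,480),(330,382),(194,450),(173,368)),('d3',D,(150,58),(77,110),(128,127),(70,208),(160,127),(200,225))]:
    P=p2w(im,*C(*pv),.054);K=p2w(im,*C(*kn),.102);Y=[p2w(im,*C(*q),.012) for q in(y1,y2)];Rd=[p2w(im,*C(*q),.012) for q in(r1,r2)]
    print(im,P.round(4),K.round(4),'lever',ang(P,K),'yellow seg',ang(*Y),'pivot->mid',ang(P,(Y[0]+Y[1])/2),'red',ang(*Rd),ang(P,(Rd[0]+Rd[1])/2), np.round(Y,3).tolist())
print(p2w('w3',319,186,.102))
E
```

```text
s3 [ 0.7221 -0.0449  0.054 ] [ 0.6336 -0.0682  0.102 ] lever -165.2 yellow seg -165.9 pivot->mid -164.8 red -116.3 -113.8 [[0.698, -0.052, 0.012], [0.627, -0.07, 0.012]]
d3 [ 0.6301 -0.1725  0.054 ] [ 0.5323 -0.1968  0.102 ] lever -166.0 yellow seg -163.7 pivot->mid -161.3 red -116.5 -117.0 [[0.597, -0.185, 0.012], [0.517, -0.209, 0.012]]
[ 0.52492627 -0.20117596  0.102     ]
```

>>> arm_command([
  [0, 0, -5],
  [0, 0, -5],
  [5.4, -1.2, 0],
  [5.4, -1.2, 0],
  [5.4, -1.2, 0],
  [5.4, -1.2, 0],
  [5.4, -1.2, 0],
  [5.4, -1.2, 0],
  [5.4, -1.2, 0],
  [5.4, -1.2, 0],
], twist=[0, 0, 0, 0, 0, 0, 0, 0, 0, 0], grip=100)

```text
time_s: 25.25
tool_pos: [0.6041, 0.2387, 0.3548]
tool_rot: [-178.2, -0.8, 65.7]
force: [0.7, -0.1, 0.8]
grip_width: 0.087
```

>>> arm_command([
  [0, 0, 0],
  [0, 0, 0],
  [0, 0, 0],
  [0, 0, 0],
], twist=[-9, -9, -8, 0])

```text
time_s: 25.75
tool_pos: [0.6011, 0.2471, 0.3433]
tool_rot: [-177.9, -1.1, 93.0]
force: [0.1, -0.2, -0.5]
grip_width: 0.0868
```

```bash
python3 - <<'E'
from h import *
o,_=snap('wrist','w4');print(o['tool_pos'],o['tool_rot'],o['qpos'].round(1))
cv2.imwrite('pics/w4b.png',cv2.imread('pics/w4.png')[:260])
S=lambda x,y:(235+x/5.125,165+(y-240)/5.133)
ang=lambda a,b:np.degrees(np.arctan2(*(b-a)[:2][::-1])).round(1)
P=p2w('s3',*S(210,467),.054);K=p2w('s3',*S(315,280),.102);Y=[p2w('s3',*S(*q),.012) for q in((245,480),(330,382))]
print(P,K,ang(P,K),ang(*Y),ang(P,sum(Y)/2))
print('sauce',p2w('side0',180+382/2.9,130+95/2.9,.0))
E
```

```text
[0.60108803 0.24711442 0.34331499] [-177.85433681   -1.10395181   92.98474461] [-57.9  23.3  49.7  71.  -19.   95.2  81.3]
[ 0.62693313 -0.16569816  0.054     ] [ 0.52455756 -0.19753025  0.102     ] -162.7 -163.2 -161.6
sauce [0.7550926  0.23817733 0.        ]
```

View pics/w4b.png

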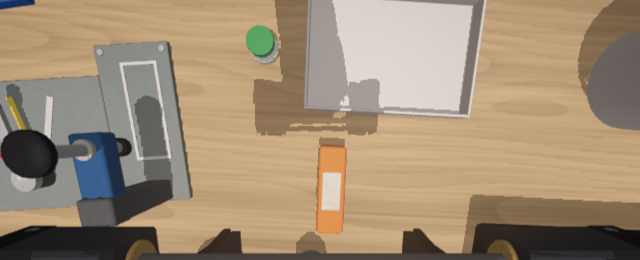

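The lever angle matches the yellow mark to about 1°. The tin's lid corners are at (321,146), (346,147), (342,232), (317,232), and the sauce bottle cap is at (310,243).

```bash
python3 - <<'E'
from h import *
q=np.array([p2w('w4',u,v,.05)[:2] for u,v in[(321,146),(346,147),(342,232),(317,232)]]);print(q.round(4),q.mean(0).round(4))
f=q[:2].mean(0);b=q[2:].mean(0);d=(b-f)/np.linalg.norm(b-f);print('len',np.linalg.norm(b-f),'yaw',np.degrees(np.arctan2(d[1],d[0])))
g=q.mean(0)-.030*d;print(g);move(*g,.014)
print('crate',[p2w('w4',u,v,.035)[:2].round(3) for u,v in[(306,108),(472,117)]],'sauce',p2w('w4',310,243,.19).round(3))
q=np.array([p2w('w4',u,v,.012)[:2] for u,v in[(122,63),(155,62),(170,157),(137,159)]]);print(q.round(4),q.mean(0).round(4))
E
```

```text
[[0.5608 0.2478]
 [0.5603 0.2831]
 [0.686  0.2857]
 [0.6877 0.2484]] [0.6237 0.2663]
len 0.12631095528395406 yaw 0.7242024079496785
[0.59370505 0.26588   ]
t 25.8 pos [0.601  0.2473 0.3432] rot [-177.8   -1.1   92.9] shift cm [ 1.26  0.61 32.95]
crate [array([0.509, 0.224]), array([0.509, 0.463])] sauce [0.655 0.239 0.19 ]
[[ 0.4597 -0.0429]
 [ 0.4557  0.0041]
 [ 0.5908  0.019 ]
 [ 0.5964 -0.0311]] [ 0.5256 -0.0127]
```

>>> arm_command([
  [1.3, 0.9, 3],
  [0, 0, 5],
  [0, 0, 5],
  [0, 0, 5],
  [0, 0, 3],
  [0, 0, 1],
  [0, 0, 0],
], twist=[2, 0, 0, 0, 0, 0, 0])

```text
time_s: 26.68
tool_pos: [0.6, 0.263, 0.1143]
tool_rot: [-177.7, -0.8, 89.7]
force: [0.2, -0.3, 0.6]
grip_width: 0.087
```

```bash
python3 - <<'E'
from h import *
move(.5987,.2660,.014)
E
```

```text
t 26.675 pos [0.6    0.263  0.1143] rot [-177.7   -0.8   89.7] shift cm [ 0.15  0.28 10.03]
```

>>> arm_command([
  [0.2, 0.2, 2.5],
  [0, 0, 2.5],
  [0, 0, 2],
  [0, 0, 1.2],
  [0, 0, 0.8],
  [0, 0, 0],
  [0, 0, 0],
], twist=[-1, 0, 0, 0, 0, 0, 0])

```text
time_s: 27.55
tool_pos: [0.6053, 0.2685, 0.0302]
tool_rot: [-178.4, -1.2, 90.6]
force: [0.1, -0.1, 0.5]
grip_width: 0.087
```

```bash
python3 - <<'E'
from h import *
move(.5987,.2660,.014)
E
```

```text
t 27.55 pos [0.6053 0.2685 0.0302] rot [-178.4   -1.2   90.6] shift cm [-0.27 -0.61  1.63]
```

>>> arm_command([
  [-0.2, -0.6, 0.5],
  [0, 0, 0.6],
  [0, 0, 0.4],
  [0, 0, 0.1],
  [0, 0, 0],
], twist=[0, 0, 0, 0, 0])

```text
time_s: 28.18
tool_pos: [0.5987, 0.2669, 0.0141]
tool_rot: [-178.5, -1.3, 90.6]
force: [-0.0, -0.4, -0.6]
grip_width: 0.087
```

>>> arm_command([
  [0, 0, 0],
  [0, 0, 0],
  [0, 0, 0],
  [0, 0, 0],
  [0, 0, 0],
  [0, 0, 0],
], twist=[0, 0, 0, 0, 0, 0], grip=0, force=45)

```text
time_s: 28.92
tool_pos: [0.5993, 0.267, 0.0146]
tool_rot: [-178.5, -1.3, 90.6]
force: [-0.3, 0.7, 0.8]
grip_width: 0.0398
```

```bash
python3 - <<'E'
from h import *
move(.5987,.2660,.014)
o,_=snap('wrist','w5')
cv2.imwrite('pics/w5b.png',cv2.imread('pics/w5.png')[60:330])
E
```

```text
t 28.925 pos [0.5993 0.267  0.0146] rot [-178.5   -1.3   90.6] shift cm [-0.1  -0.05  0.06]
```

View pics/w5b.png

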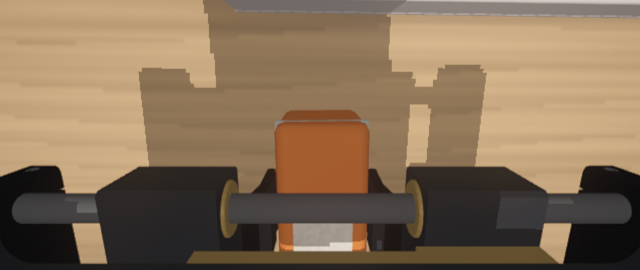

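>>> arm_command([
  [0, 0, -2],
  [0, 0, -4],
  [0, 0, -4],
  [0, 0, -4],
  [-1, -4, -2],
  [-2.5, -4, 0],
  [-4.5, -4, 0],
  [-5, -3, 0],
  [0, 0, 0],
  [0, 0, 0],
], twist=[0, 0, 0, 0, 0, 0, 0, 0, 0, 0])

```text
time_s: 30.22
tool_pos: [0.4524, 0.1264, 0.1881]
tool_rot: [-178.6, -1.8, 90.4]
force: [0.6, 0.5, -2.9]
grip_width: 0.0398
```

```bash
python3 - <<'E'
from h import *
q=np.array([p2w('w5',u,v,.05)[:2] for u,v in[(276,181),(369,181)]]);print(q)
move(.442,-.02,.19);o=telemetry.get_obs();print(o['qpos'].round(1),o['force'],o['grip_width'])
E
```

```text
[[0.55838998 0.24581168]
 [0.55811126 0.2836453 ]]
t 30.225 pos [0.4524 0.1264 0.1881] rot [-178.6   -1.8   90.4] shift cm [-14.61  -1.16  -0.63]
[-73.9  -5.9  54.6 111.3   2.7  72.8  70.1] [ 0.6432523   0.5270159  -2.87683355] 0.03980351179078048
```

>>> arm_command([
  [-3.7, -0.2, 0],
  [-3.7, -0.2, 0],
  [-3.7, 0, 0],
  [-3.4, 0, 0],
  [0, 0, 0],
  [0, 0, 0],
  [0, 0, 0],
], twist=[0, 0, 0, 0, -6.8, 0, 0])

```text
time_s: 31.1
tool_pos: [0.4549, -0.0222, 0.1869]
tool_rot: [-179.0, -1.2, 97.1]
force: [-0.5, 0.1, -2.2]
grip_width: 0.0394
```

```bash
python3 - <<'E'
from h import *
move(.442,-.022,.05);o=telemetry.get_obs();print(o['qpos'].round(1),o['force'],o['grip_width'])
E
```

```text
t 31.1 pos [ 0.4549 -0.0222  0.1869] rot [-179.    -1.2   97.1] shift cm [-0.12 -1.04 13.71]
[-68.3 -12.6  62.7 113.   10.3  74.1  87.9] [-0.49811524  0.07463621 -2.1663656 ] 0.03937815816087648
```

>>> arm_command([
  [0, -0.8, 0.5],
  [0, -0.2, 2.5],
  [0, 0, 2.5],
  [0, 0, 2.5],
  [0, 0, 1.5],
  [0, 0, 0],
  [0, 0, 0],
], twist=[0, 0, 0, 0, 0, 0, 0])

```text
time_s: 31.98
tool_pos: [0.4397, -0.0187, 0.0883]
tool_rot: [-178.8, -1.2, 97.1]
force: [-0.3, -0.9, -1.7]
grip_width: 0.0394
```

```bash
python3 - <<'E'
from h import *
move(.442,-.022,.033);o=telemetry.get_obs();print(o['qpos'].round(1),o['force'],o['grip_width'])
E
```

```text
t 31.975 pos [ 0.4397 -0.0187  0.0883] rot [-178.8   -1.2   97.1] shift cm [-0.48  0.3   5.51]
[-68.4  -2.9  68.3 121.5   1.9  60.9  96.1] [-0.3255402  -0.92228501 -1.71157616] 0.0393724303762907
```

>>> arm_command([
  [-0.4, 0.2, 1],
  [0, 0, 1.5],
  [0, 0, 1.5],
  [0, 0, 1],
  [0, 0, 0.4],
  [0, 0, 0],
], twist=[0, 0, 0, 0, 0, 0])

```text
time_s: 32.72
tool_pos: [0.4449, -0.018, 0.0369]
tool_rot: [-179.3, -1.6, 97.3]
force: [0.3, 0.0, -2.1]
grip_width: 0.0397
```

```bash
python3 - <<'E'
from h import *
move(.5012,-.015,.033);o=telemetry.get_obs();print(o['qpos'].round(1),o['force'],o['grip_width'])
snap('side','d6');snap('scene','s6')
m=np.zeros((600,800,3),np.uint8)
m[:,:400]=cv2.resize(cv2.imread('pics/s6.png')[170:260,300:360],(400,600),interpolation=cv2.INTER_CUBIC)
m[:,400:]=cv2.resize(cv2.imread('pics/d6.png')[170:260,280:340],(400,600),interpolation=cv2.INTER_CUBIC)
cv2.imwrite('pics/m6.png',m)
E
```

```text
t 32.725 pos [ 0.4449 -0.018   0.0369] rot [-179.3   -1.6   97.3] shift cm [-0.43  5.63  0.3 ]
[-62.7   9.2  67.2 123.7 -12.1  54.4 108.9] [ 0.33993667  0.02725358 -2.12960986] 0.03972863980327932
```

View pics/m6.png

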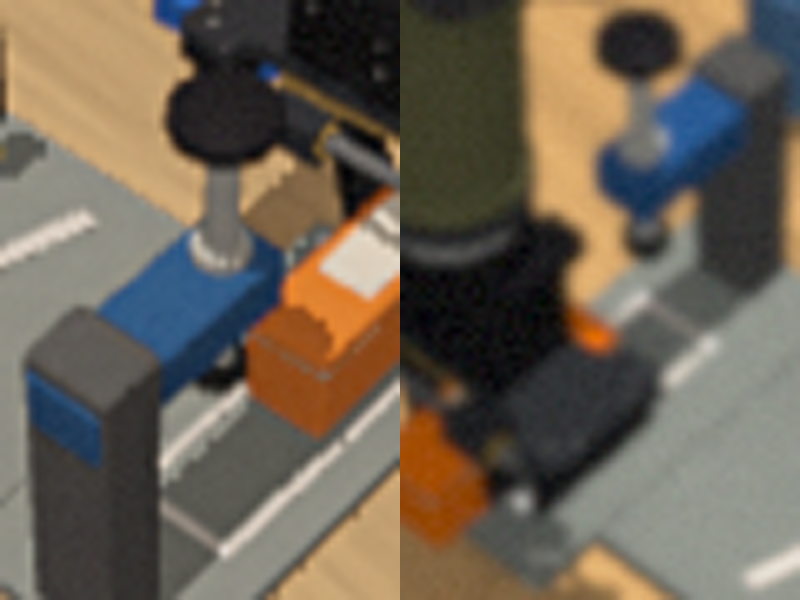

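>>> arm_command([
  [-0.4, 0.5, 0.2],
  [0, 1.3, 0.1],
  [0, 1.3, 0],
  [0, 1.3, 0],
  [0, 1.0, 0],
  [0, 0, 0],
], twist=[0, 0, 0, 0, 0, 0])

```text
time_s: 33.58
tool_pos: [0.5039, -0.0145, 0.0342]
tool_rot: [-179.5, -1.7, 97.5]
force: [-0.1, 0.2, -2.3]
grip_width: 0.0401
```

```bash
python3 - <<'E'
from h import *
move(.5012,-.015,.0266);o=telemetry.get_obs();print(o['qpos'].round(1),o['force'],o['grip_width'])
E
```

```text
t 33.575 pos [ 0.5039 -0.0145  0.0342] rot [-179.5   -1.7   97.5] shift cm [-0.03 -0.27  0.76]
[-53.3  19.9  60.8 116.3 -22.7  56.8 116.6] [-0.0885712   0.20922287 -2.33058021] 0.04011882284796562
```

>>> arm_command([
  [0, -0.2, 0.3],
  [0, 0, 0.2],
  [0, 0, 0.1],
  [0, 0, 0],
], twist=[0, 0, 0, 0])

```text
time_s: 34.08
tool_pos: [0.5001, -0.0147, 0.0275]
tool_rot: [-179.4, -1.8, 97.4]
force: [0.2, 0.0, -2.3]
grip_width: 0.04
```

```bash
python3 - <<'E'
from h import *
move(.5012,-.015,.0266)
o,_=snap('wrist','w7');snap('scene','s7')
m=np.zeros((600,800,3),np.uint8)
m[:300]=cv2.resize(cv2.imread('pics/w7.png')[130:250,160:480],(800,300),interpolation=cv2.INTER_CUBIC)
m[300:,:400]=cv2.resize(cv2.imread('pics/s7.png')[195:258,315:399],(400,300),interpolation=cv2.INTER_CUBIC)
cv2.imwrite('pics/m7.png',m)
for x in(-.0655,.0655):
  for y in(-.022,.022):
    P=np.array([.525,-.012,.012])+x*np.array([.9925,.122,0])+y*np.array([-.122,.9925,0]); print(x,y,w2p('w7',P).round(1),w2p('s7',P).round(1))
E
```

```text
t 34.075 pos [ 0.5001 -0.0147  0.0275] rot [-179.4   -1.8   97.4] shift cm [-0.05  0.1   0.09]
-0.0655 -0.022 [284.1 167.1] [350.2 213.9]
-0.0655 0.022 [362.6 167.4] [362.8 221.8]
0.0655 -0.022 [288.2 366.1] [320.  242.3]
0.0655 0.022 [355.  365.1] [332.8 251.1]
```

View pics/m7.png

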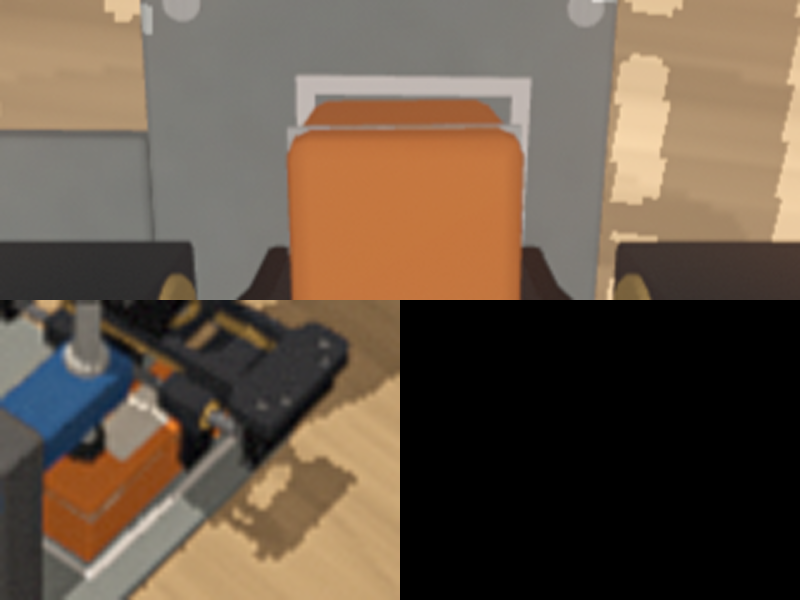

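```bash
python3 - <<'E'
from h import *
W=lambda x,y:(160+x/2.5,130+y/2.5)
ax=np.array([.9925,.122])
for n,x,y,z in[('outl front inner',413,96,.012),('outl outer',413,76,.012),('tin bottom front',405,100,.013),('tin top front',405,128,.063),('L',315,110,.012),('R',512,110,.012)]:
    p=p2w('w7',*W(x,y),z);print(n,p.round(4),'along',((p[:2]-[.525,-.012])@ax).round(4),'lat',((p[:2]-[.525,-.012])@[-.122,.9925]).round(4))
E
```

```text
outl front inner [ 0.4605 -0.0189  0.012 ] along -0.0648 lat 0.001
outl outer [ 0.4561 -0.0195  0.012 ] along -0.0693 lat 0.0009
tin bottom front [ 0.4615 -0.0207  0.013 ] along -0.0641 lat -0.0008
tin top front [ 0.459  -0.0225  0.063 ] along -0.0668 lat -0.0024
L [ 0.4664 -0.0404  0.012 ] along -0.0616 lat -0.021
R [0.4609 0.0037 0.012 ] along -0.0617 lat 0.0234
```

>>> arm_command([
  [0.15, 0, 0],
  [0, 0, 0.1],
  [0, 0, 0.05],
  [0, 0, 0],
], twist=[0, 0, 0, 0])

```text
time_s: 34.67
tool_pos: [0.5004, -0.0128, 0.027]
tool_rot: [-179.4, -1.8, 97.4]
force: [-1.5, 0.1, 1.1]
grip_width: 0.04
```

```bash
python3 - <<'E'
from h import *
move(.5001,-.0129,.0266);print(telemetry.get_obs()['force'])
E
```

```text
t 34.675 pos [ 0.5004 -0.0128  0.027 ] rot [-179.4   -1.8   97.4] shift cm [-0.   -0.03  0.04]
[-1.52367021  0.05378262  1.14707321]
```

>>> arm_command([
  [0, 0, 0],
  [0, 0, 0],
  [0, 0, 0],
  [0, 0, 0],
  [0, 0, -1.0],
  [0, -0.3, -2],
  [0, -0.3, -3],
  [0, -0.3, -3],
  [0, 0, -2],
  [0, 0, 0],
], twist=[0, 0, 0, 0, 0, 0, 0, 0, 0, 0], grip=75)

```text
time_s: 35.92
tool_pos: [0.4941, -0.0188, 0.1425]
tool_rot: [-179.6, -1.8, 97.3]
force: [0.1, -0.0, -0.6]
grip_width: 0.0649
```

```bash
python3 - <<'E'
from h import *
move(.5719,-.008,.3)
o,_=snap('wrist','w8');snap('scene','s8');snap('side','d8')
print(o['qpos'].round(1))
cv2.imwrite('pics/m8.png',cv2.resize(cv2.imread('pics/w8.png')[100:260,200:460],(800,492),interpolation=cv2.INTER_CUBIC))
E
```

```text
t 35.925 pos [ 0.4941 -0.0188  0.1425] rot [-179.6   -1.8   97.3] shift cm [  0.57   7.75 -15.79]
[-63.9   4.7  67.7 111.9  -6.5  67.2 103.7]
```

View pics/m8.png

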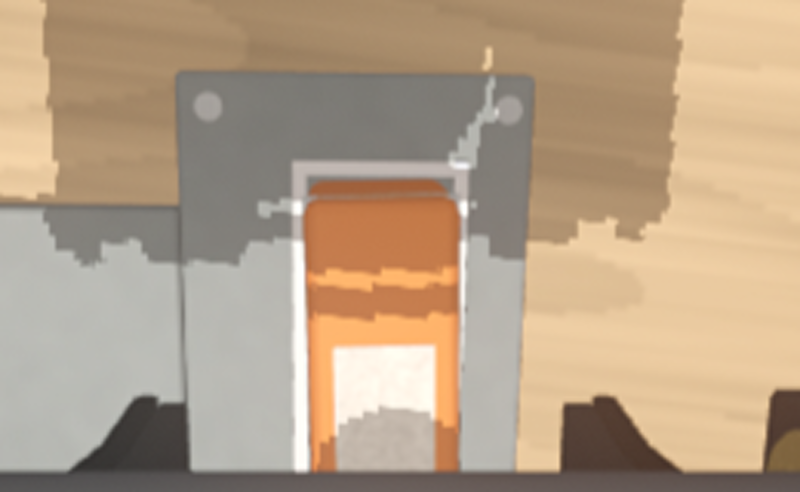

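>>> arm_command([
  [0, 0, -4],
  [0, 0, -4.5],
  [0, 0, -4.5],
  [0, 0, -3],
  [0.2, 2.5, 0],
  [0.2, 2.5, 0],
  [0.2, 2.3, 0],
  [0, 0, 0],
  [0, 0, 0],
], twist=[0, 0, 0, 0, 0, 0, 0, 0, 0], grip=0, force=30)

```text
time_s: 37.2
tool_pos: [0.5638, -0.0066, 0.2939]
tool_rot: [-178.4, -1.4, 97.3]
force: [0.2, -0.1, 0.4]
grip_width: 0.0007
```

```bash
python3 - <<'E'
from h import *
move(.572,-.006,.24);o=telemetry.get_obs();print(o['qpos'].round(1),o['force'],o['grip_width'])
E
```

```text
t 37.2 pos [ 0.5638 -0.0066  0.2939] rot [-178.4   -1.4   97.3] shift cm [-0.18  0.97  5.36]
[-58.   14.3  68.1  89.5 -14.2  87.2 108. ] [ 0.23571406 -0.09589693  0.42455604] 0.0007396060012568764
```

>>> arm_command([
  [-0.1, 0.9, 0.8],
  [0, 0, 1.5],
  [0, 0, 1.5],
  [0, 0, 0.8],
  [0, 0, 0],
], twist=[0, 0, 0, 0, 0])

```text
time_s: 37.83
tool_pos: [0.5695, -0.0052, 0.2439]
tool_rot: [-178.3, -1.7, 97.3]
force: [0.3, 0.8, 0.5]
grip_width: 0.0002
```

```bash
python3 - <<'E'
from h import *
move(.572,-.006,.234);o=telemetry.get_obs();print(o['qpos'].round(1),o['force'],o['grip_width'])
E
```

```text
t 37.825 pos [ 0.5695 -0.0052  0.2439] rot [-178.3   -1.7   97.3] shift cm [-0.14  0.26  0.98]
[-56.   17.1  66.7  93.2 -16.9  82.4 110. ] [0.31929066 0.77212963 0.47093524] 0.0002263860156587255
```

>>> arm_command([
  [-0.1, 0.2, 0.5],
  [0, 0, 0.5],
  [0, 0, 0.5],
  [0, 0, 0.5],
  [0, 0, 0.5],
  [0, 0, 0.5],
  [0, 0, 0],
], twist=[0, 0, 0, 0, 0, 0, 0])

```text
time_s: 38.7
tool_pos: [0.5721, -0.0057, 0.2139]
tool_rot: [-178.5, -1.6, 97.3]
force: [-0.6, -0.7, 2.9]
grip_width: 0.0004
```

>>> arm_command([
  [0, 0, 0.3],
  [0, 0, 0.3],
  [0, 0, 0.1],
  [0, 0, 0],
], twist=[0, 0, 0, 0])

```text
time_s: 39.2
tool_pos: [0.5721, -0.0057, 0.2078]
tool_rot: [-178.5, -1.7, 97.3]
force: [-1.9, -0.4, 3.5]
grip_width: 0.0005
```

>>> arm_command([
  [0, 0, 0.2],
  [0, 0, 0.2],
  [0, 0, 0],
], twist=[0, 0, 0])

```text
time_s: 39.58
tool_pos: [0.5721, -0.0057, 0.208]
tool_rot: [-178.6, -1.8, 97.3]
force: [-1.2, 0.5, 2.7]
grip_width: 0.0009
```

>>> arm_command([
  [0, 0, 0.4],
  [0, 0, 0.6],
], twist=[0, 0])

```text
time_s: 39.83
tool_pos: [0.5725, -0.0058, 0.2071]
tool_rot: [-178.7, -2.1, 97.3]
force: [-17.8, 2.0, 51.0]
grip_width: 0.0006
```

>>> arm_command([
  [0, 0, -0.5],
  [0, 0, -1],
  [0, 0, -1.5],
  [0, 0, -2],
  [0, 0, -4],
  [0, 0, -4],
  [0, 0, 0],
], twist=[0, 0, 0, 0, 0, 0, 0])

```text
time_s: 40.7
tool_pos: [0.5763, -0.0102, 0.3438]
tool_rot: [-178.7, -2.1, 97.3]
force: [-0.2, -0.7, -0.4]
grip_width: 0.0007
```

```bash
python3 - <<'E'
from h import *
snap('scene','s9');snap('side','d9')
a=cv2.imread('pics/s9.png');b=cv2.imread('pics/d9.png')
m=np.zeros((600,800,3),np.uint8)
m[:,:400]=cv2.resize(a[160:265,315:385],(400,600),interpolation=cv2.INTER_CUBIC)
m[:300,400:]=cv2.resize(a[120:220,200:333],(400,300))
m[300:,400:]=cv2.resize(b[150:250,260:393],(400,300))
cv2.imwrite('pics/m9.png',m)
move(.494,-.019,.3)
E
```

```text
t 40.8 pos [ 0.5749 -0.0095  0.3407] rot [-178.4   -2.2   97.3] shift cm [-0.07 -8.03  4.29]
```

View pics/m9.png

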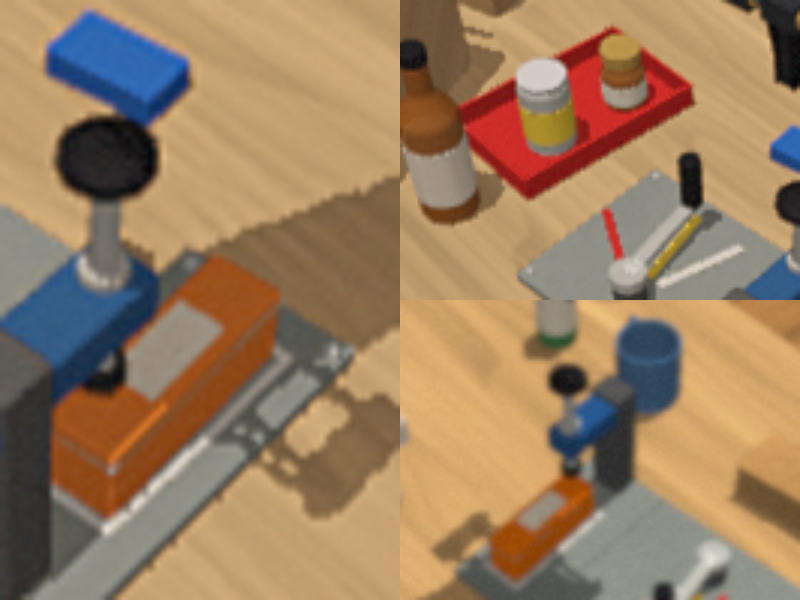

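Jar and can stand in the tub, the lever is beside yellow, the plunger is back up and the tin still lies within the outline. Next: fetch the tin.

>>> arm_command([
  [0, -2.7, 0],
  [0, -2.7, 0],
  [0, -2.5, 0],
  [0, 0, 4],
  [0, 0, 4.5],
  [0, 0, 4.5],
  [0, 0, 3.5],
  [0, 0, 0],
  [0, 0, 0],
], twist=[0, 0, 0, 0, 0, 0, 0, 0, 0], grip=90)

```text
time_s: 41.92
tool_pos: [0.4819, -0.0119, 0.1657]
tool_rot: [-177.7, -2.2, 97.6]
force: [0.1, 0.4, 0.3]
grip_width: 0.0767
```

```bash
python3 - <<'E'
from h import *
move(.500,-.0135,.028);o=telemetry.get_obs();print(o['qpos'].round(1),o['force'],o['grip_width'])
E
```

```text
t 41.925 pos [ 0.4819 -0.0119  0.1657] rot [-177.7   -2.2   97.6] shift cm [-0.93  2.33 13.66]
[-65.6   1.8  67.4 110.3  -3.7  71.7 100.7] [0.10308742 0.35018932 0.34093931] 0.07669624377675598
```

>>> arm_command([
  [-0.5, 0.8, 2],
  [0, 0.3, 3],
  [0, 0, 2.5],
  [0, 0, 1],
  [0, 0, 0],
  [0, 0, 0],
], twist=[0, 0, 0, 0, 0, 0])

```text
time_s: 42.68
tool_pos: [0.4978, -0.0099, 0.0866]
tool_rot: [-178.5, -2.4, 97.9]
force: [-0.4, -0.1, -0.2]
grip_width: 0.0782
```

```bash
python3 - <<'E'
from h import *
move(.500,-.0135,.028);o=telemetry.get_obs();print(o['qpos'].round(1),o['force'],o['grip_width'])
E
```

```text
t 42.675 pos [ 0.4978 -0.0099  0.0866] rot [-178.5   -2.4   97.9] shift cm [-0.63  0.32  5.83]
[-57.9  14.4  64.6 113.8 -16.8  63.1 112.2] [-0.42703923 -0.05148175 -0.22395941] 0.07815154804195151
```

>>> arm_command([
  [-0.5, 0, 1],
  [0, 0, 1.5],
  [0, 0, 1.5],
  [0, 0, 1],
  [0, 0, 0.6],
  [0, 0, 0],
], twist=[0, 0, 0, 0, 0, 0])

```text
time_s: 43.42
tool_pos: [0.497, -0.0126, 0.0271]
tool_rot: [-178.5, -2.5, 97.9]
force: [0.4, -0.5, 0.1]
grip_width: 0.0786
```

```bash
python3 - <<'E'
from h import *
move(.500,-.0135,.028);o=telemetry.get_obs();print(o['qpos'].round(1),o['force'],o['grip_width'])
E
```

```text
t 43.425 pos [ 0.497  -0.0126  0.0271] rot [-178.5   -2.5   97.9] shift cm [-0.13  0.28 -0.11]
[-52.3  20.6  60.  116.5 -23.8  57.3 118.1] [ 0.4187703  -0.48358515  0.14350748] 0.07856387401426466
```

>>> arm_command([
  [0, 0, 0],
  [0, 0, 0],
  [0, 0, 0],
  [0, 0, 0],
  [0, 0, 0],
  [0, 0, 0],
  [0, 0, -0.4],
  [0, 0, -0.4],
  [0, 0, 0],
], twist=[0, 0, 0, 0, 0, 0, 0, 0, 0], grip=0, force=45)

```text
time_s: 44.55
tool_pos: [0.4977, -0.0128, 0.0363]
tool_rot: [-178.6, -2.5, 97.9]
force: [0.1, -0.7, -2.4]
grip_width: 0.0401
```

>>> arm_command([
  [0, -0.8, 0],
  [0, -1.2, 0],
  [0, -1.2, 0],
  [0, -1.2, 0],
  [0, -1.0, 0],
  [0, 0, 0],
], twist=[0, 0, 0, 0, 0, 0])

```text
time_s: 45.3
tool_pos: [0.4377, -0.0207, 0.0365]
tool_rot: [-178.4, -2.7, 97.9]
force: [-0.7, 0.2, -1.6]
grip_width: 0.0401
```

```bash
python3 - <<'E'
from h import *
move(.44,-.02,.2);o=telemetry.get_obs();print(o['qpos'].round(1),o['force'],o['grip_width'])
E
```

```text
t 45.3 pos [ 0.4377 -0.0207  0.0365] rot [-178.4   -2.7   97.9] shift cm [  0.81  -0.21 -16.33]
[-60.9   9.   66.4 123.8 -12.8  55.5 110.9] [-0.66183738  0.21861125 -1.6473851 ] 0.04014339114482109
```

>>> arm_command([
  [0, 0, -2],
  [0, 0, -2.5],
  [1.5, 0, -2.5],
  [3, 0.3, -2.5],
  [4, 0.3, -1],
  [4, 0.3, 0],
  [4, 0.3, 0],
  [0, 0, 0],
], twist=[0, 0, 0, 0, 0, 0, 0, 0])

```text
time_s: 46.3
tool_pos: [0.4309, 0.145, 0.153]
tool_rot: [-178.6, -3.0, 97.7]
force: [0.0, -0.1, -2.6]
grip_width: 0.04
```

```bash
python3 - <<'E'
from h import *
move(.431,.315,.15);o=telemetry.get_obs();print(o['qpos'].round(1),o['force'],o['grip_width'])
E
```

```text
t 46.3 pos [0.4309 0.145  0.153 ] rot [-178.6   -3.    97.7] shift cm [16.81  2.31  1.14]
[-73.5  -5.9  52.3 115.8   1.5  68.5  75.9] [ 0.02180506 -0.11764047 -2.57978891] 0.04000617065246079
```

>>> arm_command([
  [4.5, 0.6, 0],
  [4.5, 0.6, 0],
  [4.5, 0.6, 0],
  [4.5, 0.6, 0],
  [4.2, 0.6, 0],
  [0, 0, 0],
], twist=[0, 0, 0, 0, 0, 0])

```text
time_s: 47.05
tool_pos: [0.4339, 0.3712, 0.1636]
tool_rot: [-178.7, -3.0, 97.4]
force: [0.2, -0.6, -2.6]
grip_width: 0.0402
```

>>> arm_command([
  [0, 0, 0],
  [0, 0, 0],
  [0, 0, 0],
  [0, 0, 0],
  [0, 0, 0],
  [0, 0, 0],
  [0, 0, 0],
  [0, 0, 0],
  [0, 0, 0],
  [0, 0, 0],
], twist=[10, 10, 10, 10, 10, 10, 10, 10, 10, 7])

```text
time_s: 48.3
tool_pos: [0.4399, 0.3528, 0.1622]
tool_rot: [-177.7, 1.9, -3.9]
force: [-0.4, 0.6, -2.1]
grip_width: 0.0401
```

```bash
python3 - <<'E'
from h import *
move(.431,.3695,.05);o=telemetry.get_obs();print(o['qpos'].round(1),o['force'],o['grip_width'])
E
```

```text
t 48.3 pos [0.4399 0.3528 0.1622] rot [-177.7    1.9   -3.9] shift cm [-0.63 -1.15 11.31]
[-92.7  16.9  62.7 102.  -18.9  71.3 -28.6] [-0.37701739  0.59734627 -2.12620538] 0.04008023435817904
```

>>> arm_command([
  [-0.5, -1.0, 2],
  [0, 0, 3],
  [0, 0, 3],
  [0, 0, 1.5],
  [0, 0, 0.5],
  [0, 0, 0],
  [0, 0, 0],
], twist=[-4, 0, 0, 0, 0, 0, 0])

```text
time_s: 49.18
tool_pos: [0.4374, 0.3611, 0.0632]
tool_rot: [-177.5, 1.5, -0.3]
force: [0.4, -0.4, -1.6]
grip_width: 0.0402
```

```bash
python3 - <<'E'
from h import *
move(.431,.3695,.025);o=telemetry.get_obs();print(o['qpos'].round(1),o['force'],o['grip_width'])
M=R.from_euler('xyz',o['tool_rot'],degrees=True);G=R.from_euler('xyz',[-178.6,-2.5,97.9],degrees=True)
print('tin normal',(M*G.inv()).apply([0,0,1]).round(3))
E
```

```text
t 49.175 pos [0.4374 0.3611 0.0632] rot [-177.5    1.5   -0.3] shift cm [-0.54 -0.66  3.87]
[-87.5  24.   56.9 107.4 -26.3  61.5 -20.2] [ 0.44734683 -0.38067857 -1.59726769] 0.04016971968764536
tin normal [ 0.07  -0.02   0.997]
```

>>> arm_command([
  [-0.5, -0.5, 1],
  [0, 0, 1.2],
  [0, 0, 0.8],
  [0, 0, 0.5],
  [0, 0, 0.3],
  [0, 0, 0],
], twist=[0, 0, 0, 0, 0, 0])

```text
time_s: 49.92
tool_pos: [0.4312, 0.3692, 0.0237]
tool_rot: [-177.4, 1.5, -0.2]
force: [0.9, 0.0, -2.1]
grip_width: 0.0399
```

>>> arm_command([
  [0, 0, 0.2],
  [0, 0, 0.15],
  [0, 0, 0],
], twist=[0, 0, 0])

```text
time_s: 50.3
tool_pos: [0.4318, 0.3701, 0.0213]
tool_rot: [-177.3, 1.4, -0.2]
force: [-1.9, 0.2, 0.2]
grip_width: 0.0396
```

Contact. Release and lift.

>>> arm_command([
  [0, 0, 0],
  [0, 0, 0],
  [0, 0, 0],
  [0, 0, 0],
  [0, 0, -1],
  [0, 0, -3],
  [0, 0, -4],
  [0, 0, -5],
  [0, 0, -5],
  [0, 0, 0],
], twist=[0, 0, 0, 0, 0, 0, 0, 0, 0, 0], grip=80, force=20)

```text
time_s: 51.55
tool_pos: [0.4378, 0.3605, 0.2095]
tool_rot: [-177.2, 1.3, -0.4]
force: [-0.5, -0.0, -1.1]
grip_width: 0.0695
```

>>> arm_command([
  [0, 0, -2],
  [0, 0, -2],
  [0, 0, 0],
  [0, 0, 0],
  [0, 0, 0],
  [0, 0, 0],
  [0, 0, 0],
  [0, 0, 0],
], twist=[-10, -10, -10, -10, -10, -10, -6, 0])

```text
time_s: 52.55
tool_pos: [0.4358, 0.3557, 0.246]
tool_rot: [-177.5, -1.7, 67.6]
force: [0.2, -0.2, -1.6]
grip_width: 0.0695
```

```bash
python3 - <<'E'
from h import *
o=telemetry.get_obs();print(o['qpos'].round(1))
move(.525,-.197,.3)
E
```

```text
[-88.4   9.3  54.4  95.7 -10.8  79.   35.3]
t 52.55 pos [0.4358 0.3557 0.246 ] rot [-177.5   -1.7   67.6] shift cm [-47.51  29.01  -8.06]
```

>>> arm_command([
  [-4.7, 2.8, -1.5],
  [-4.7, 2.8, -1.5],
  [-4.7, 2.8, -1.5],
  [-4.7, 2.8, -1.5],
  [-4.7, 2.8, 0],
  [-4.7, 2.8, 0],
  [-4.7, 2.8, 0],
  [-4.7, 2.8, 0],
  [-4.7, 2.8, 0],
  [-4, 2.4, 0],
], twist=[0, 0, 0, 0, 0, 0, 0, 0, 0, 0], grip=60)

```text
time_s: 53.8
tool_pos: [0.5134, -0.1903, 0.2787]
tool_rot: [-177.4, -2.0, 67.0]
force: [0.5, 0.8, -0.0]
grip_width: 0.0523
```

```bash
python3 - <<'E'
from h import *
o=telemetry.get_obs();print(o['qpos'].round(1))
move(.525,-.197,.062)
E
```

```text
[-41.4  13.   70.7  92.6 -14.   86.1  97.6]
t 53.8 pos [ 0.5134 -0.1903  0.2787] rot [-177.4   -2.    67. ] shift cm [-0.92  2.32 21.56]
```

>>> arm_command([
  [-0.4, 0.8, 1],
  [-0.4, 0.8, 2],
  [0, 0, 3],
  [0, 0, 3],
  [0, 0, 2.5],
  [0, 0, 1],
  [0, 0, 0],
], twist=[0, 0, 0, 0, 0, 0, 0])

```text
time_s: 54.68
tool_pos: [0.5183, -0.2062, 0.1466]
tool_rot: [-177.2, -1.5, 65.4]
force: [-0.6, 1.0, 0.4]
grip_width: 0.0523
```

```bash
python3 - <<'E'
from h import *
o=telemetry.get_obs();print(o['qpos'].round(1))
move(.5238,-.1965,.062)
E
```

```text
[-33.6  22.1  65.8 101.5 -22.2  73.5 103.8]
t 54.675 pos [ 0.5183 -0.2062  0.1466] rot [-177.2   -1.5   65.4] shift cm [0.88 0.51 8.47]
```

>>> arm_command([
  [0.8, 0.4, 1],
  [0, 0, 2],
  [0, 0, 0],
  [0, 0, 0],
], twist=[0, 0, 0, 0])

```text
time_s: 55.18
tool_pos: [0.5262, -0.1988, 0.1163]
tool_rot: [-177.3, -1.6, 65.4]
force: [0.2, -0.1, -0.9]
grip_width: 0.0519
```

```bash
python3 - <<'E'
from h import *
move(.5238,-.1965,.062)
E
```

```text
t 55.175 pos [ 0.5262 -0.1988  0.1163] rot [-177.3   -1.6   65.4] shift cm [-0.04 -0.06  5.44]
```

>>> arm_command([
  [0, 0, 1.2],
  [0, 0, 1.5],
  [0, 0, 1.4],
  [0, 0, 1.0],
  [0, 0, 0.3],
  [0, 0, 0],
], twist=[0, 0, 0, 0, 0, 0])

```text
time_s: 55.92
tool_pos: [0.5241, -0.1965, 0.0584]
tool_rot: [-177.3, -1.6, 65.4]
force: [-0.9, -0.1, -0.6]
grip_width: 0.0523
```

>>> arm_command([
  [0, 0, 0],
  [0, 0, 0],
  [0, 0, 0],
  [0, 0, 0],
  [0, 0, 0],
], twist=[0, 0, 0, 0, 0], grip=0, force=15)

```text
time_s: 56.55
tool_pos: [0.525, -0.1969, 0.0595]
tool_rot: [-177.4, -1.6, 65.4]
force: [1.0, 0.4, -0.2]
grip_width: 0.022
```

```bash
python3 - <<'E'
from h import *
for a in(-155,-145,-135,-125,-119.2):
    move(.627+.104*np.cos(np.radians(a)),-.170+.104*np.sin(np.radians(a)))
E
```

```text
t 56.55 pos [ 0.525  -0.1969  0.0595] rot [-177.4   -1.6   65.4] shift cm [-1.23  1.41 -0.1 ]
t 56.55 pos [ 0.525  -0.1969  0.0595] rot [-177.4   -1.6   65.4] shift cm [-2.28  2.89 -0.19]
t 56.55 pos [ 0.525  -0.1969  0.0595] rot [-177.4   -1.6   65.4] shift cm [-3.05  4.52 -0.28]
t 56.55 pos [ 0.525  -0.1969  0.0595] rot [-177.4   -1.6   65.4] shift cm [-3.53  6.27 -0.38]
t 56.55 pos [ 0.525  -0.1969  0.0595] rot [-177.4   -1.6   65.4] shift cm [-3.67  7.31 -0.43]
```

>>> arm_command([
  [-0.6, 0.7, -0.05],
  [-0.6, 0.7, -0.05],
  [-0.55, 0.75, -0.05],
  [-0.5, 0.75, -0.05],
  [-0.4, 0.8, -0.05],
  [-0.35, 0.8, -0.05],
  [-0.25, 0.9, -0.05],
  [0, 0, 0],
], twist=[0, 0, 0, 0, 0, 0, 0, 0])

```text
time_s: 57.55
tool_pos: [0.5636, -0.2522, 0.0596]
tool_rot: [-177.4, -1.6, 65.5]
force: [0.1, 1.4, 0.7]
grip_width: 0.0223
```

```bash
python3 - <<'E'
from h import *
for a in(-125,-119.2):
    move(.627+.104*np.cos(np.radians(a)),-.170+.104*np.sin(np.radians(a)))
E
```

```text
t 57.55 pos [ 0.5636 -0.2522  0.0596] rot [-177.4   -1.6   65.5] shift cm [-0.12  0.46 -0.02]
t 57.55 pos [ 0.5636 -0.2522  0.0596] rot [-177.4   -1.6   65.5] shift cm [-0.26  1.51 -0.08]
```

>>> arm_command([
  [-0.15, 0.7, -0.04],
  [-0.1, 0.7, -0.04],
  [0, 0.15, 0],
  [0, 0, 0],
], twist=[0, 0, 0, 0])

```text
time_s: 58.05
tool_pos: [0.5772, -0.2609, 0.0596]
tool_rot: [-177.3, -1.6, 65.6]
force: [-2.2, 1.9, 2.3]
grip_width: 0.0224
```

>>> arm_command([
  [0, 0, 0],
  [0, 0, 0],
  [0, 0, 0],
  [0, 0, -1.5],
  [0, 0, -3],
  [0, 0, -5],
  [0, 0, -5],
  [0, 0, -4],
  [0, 0, 0],
], twist=[0, 0, 0, 0, 0, 0, 0, 0, 0], grip=60)

```text
time_s: 59.18
tool_pos: [0.5827, -0.2719, 0.2552]
tool_rot: [-177.7, -1.5, 65.3]
force: [0.1, 0.6, 0.4]
grip_width: 0.0522
```

```bash
python3 - <<'E'
from h import *
o,_=snap('scene','sA');snap('side','dA')
a=cv2.imread('pics/sA.png');b=cv2.imread('pics/dA.png')
m=np.zeros((600,800,3),np.uint8)
m[:300,:400]=cv2.resize(a[165:225,235:315],(400,300),interpolation=cv2.INTER_CUBIC)
m[:300,400:]=cv2.resize(b[215:290,330:430],(400,300),interpolation=cv2.INTER_CUBIC)
m[300:,:400]=cv2.resize(a[220:370,360:560],(400,300))
m[300:,400:]=cv2.resize(b[110:310,140:406],(400,300))
cv2.imwrite('pics/mA.png',m)
E
```

View pics/mA.png

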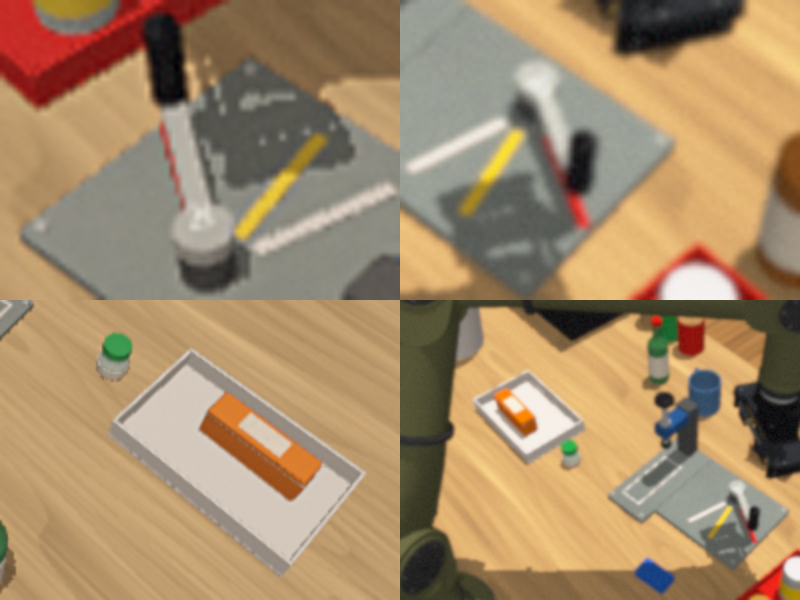

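The lever is back over red, give or take a few degrees, and the tin lies in the crate. I'll check both numerically against the first frame.

```bash
python3 - <<'E'
from h import *
for p,c in(('s',(160,205,255,300)),('d',(225,285,330,420))):
    fs=('scene0','sA') if p=='s' else ('side0','dA')
    for f in fs:
        im=cv2.imread(f'pics/{f}.png')[c[0]:c[1],c[2]:c[3]] ; g=im.max(2)
        n,l,s,ct=cv2.connectedComponentsWithStats((g<45).astype(np.uint8))
        print(f,[(s[i].tolist(),(ct[i]+[c[2],c[0]]).round(1).tolist()) for i in range(1,n) if s[i,4]>20])
for z,uv in((.004,(462.5,285)),(.004,(509,319)),(.054,(480,267)),(.054,(520,301))): print(z,p2w('sA',*uv,z).round(3))
E
```

```text
scene0 [([12, 8, 8, 17, 97], [270.1, 176.1])]
sA [([9, 8, 8, 18, 102], [267.7, 176.2])]
side0 [([40, 24, 6, 14, 58], [372.4, 256.2])]
dA [([55, 0, 14, 3, 24], [390.3, 225.5]), ([42, 24, 6, 14, 58], [374.5, 255.8])]
0.004 [0.417 0.303 0.004]
0.004 [0.413 0.428 0.004]
0.054 [0.379 0.311 0.054]
0.054 [0.391 0.423 0.054]
```

```bash
python3 - <<'E'
from h import *
pv={'s':np.array([.627,-.166]),'d':np.array([.6301,-.1725])}
for f,u,v in(('scene0',270.1,176.1),('sA',267.7,176.2),('side0',372.4,256.2),('dA',374.5,255.8)):
    K=p2w(f,u,v,.08)[:2];P=pv[f[0]] if f!='side0' and f!='scene0' else pv['s' if f=='scene0' else 'd'];d=K-P;print(f,K.round(4),np.degrees(np.arctan2(d[1],d[0])).round(1),np.linalg.norm(d).round(4))
P=pv['d']
for f,o,pts in(('sA',(235,165,5,5),[(163,125),(185,210)]),('dA',(330,215,4,4),[(142,140),(185,225)])):
    q=[p2w(f,o[0]+x/o[2],o[1]+y/o[3],.012) for x,y in pts];d=q[1]-q[0];print(f,np.round(q,4).tolist(),np.degrees(np.arctan2(d[1],d[0])))
E
```

```text
scene0 [ 0.5743 -0.2559] -120.4 0.1042
sA [ 0.5796 -0.2602] -116.7 0.1055
side0 [ 0.571  -0.2628] -123.2 0.1079
dA [ 0.5767 -0.266 ] -119.7 0.1077
sA [[0.5778, -0.2738, 0.012], [0.6098, -0.2114, 0.012]] 62.88842756665081
dA [[0.6097, -0.1999, 0.012], [0.5775, -0.2789, 0.012]] -112.19777249870361
```

```bash
python3 - <<'E'
from h import *
snap('scene','sB');snap('side','dB')
m=np.vstack([cv2.resize(cv2.imread(f'pics/{f}.png'),(480,300),interpolation=cv2.INTER_AREA) for f in('sB','dB')]);cv2.imwrite('pics/mB.png',m)
o=telemetry.get_obs();print(o['time_s'],o['force'],o['grip_width'])
E
```

```text
59.375 [ 0.57796831 -0.18865956  0.50727987] 0.05192287446071453
```

View pics/mB.png

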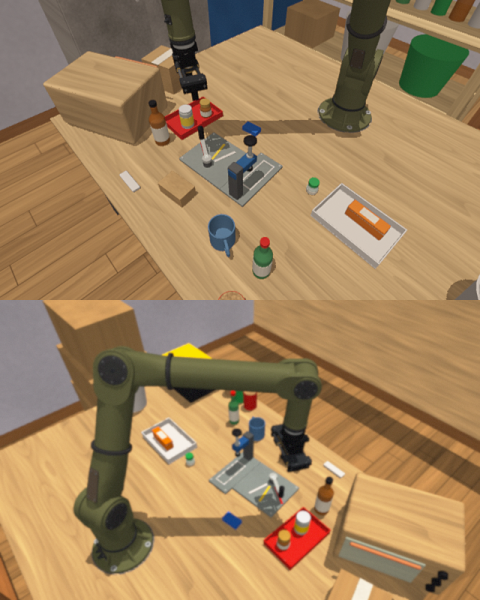

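No green or blue tin is on the table, and all the bystanders are standing where they were. The arm is clear, so I'm handing in.

```bash
python3 -c "
from cell import env
print(env.sign_off())"
```

```text
the job is handed in; nothing more can be done
None
```

The job is done and handed in at about 59 s of robot time. The orange tin was the only one there, so it was the only one stamped.

- **Clearing:** the amber jar and the food can both stand upright in the red tub.
- **Stamping:** I swung the lever to yellow, where it matched the mark within about 1 to 2° in the scene camera and 2 to 5° in the side camera. The tin lay inside the outline before and after the press. The plunger went down about 25 mm and stopped firm with 51 N on the knob. It came back up when released.
- **Finishing:** the tin lies flat on the crate floor, roughly 20 mm or more from the walls by the scene camera. The lever is back at red, and the gripper is clear of everything.

**Checks that disagreed:**
- **Lever at red:** it now sits about 3.5° past where it stood at the start. By the scene camera it is within about 1° of the red mark, and it is 46° from where I set it on yellow (nominal 45.8°). I took the starting position to be slightly off zero and left it there.
- **Side camera:** its position readings for some items were 1 to 2 cm off the scene camera's, so I relied mainly on close wrist views for placing.

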